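# Set up the boring jig: pulley mark to the top, pockets cleared and loaded, clamp closed

## Task

Turn the black pulley until its yellow mark stands at the top (the drill bits are then drawn back) and leave it so; only then may blanks go into the jig. Put the dark offcuts left in the jig's pockets into the blue scrap box and lay every pale handle blank lengthwise in the middle of a pocket of its own. When all the blanks sit fully down on the pocket floors, swing the red clamp shut over them; do not knock over the glue bottle or the blue cup.

Things in the scene. Friction and masses are not known exactly. Their poses are not given: they have to be found in the camera images.
- wheel (a joint): Black belt pulley, 160 mm across, 30 mm wide, upright on a level axle in the green stand; turns either way without stops and stays where it is left (about 2 N at the rim turns it). Value = turn about the stand's +y, rad: 0 (or any multiple of 2 pi) with the yellow mark at the top; as it grows the top of the wheel moves to the stand's +x.
- axle (a point): Wheel centre, 120 mm above the table; axes of the stand: y along the axle, z up, wheel in the x-z plane, its top 80 mm above. Bearing posts (30 mm wide in x, 28 to 40 mm either side of mid-plane) end 15 mm above the axle; gearbox, 72 mm off to +y, ends 22 mm above it; so the upper rim is free on both faces to be pinched across its 30 mm width.
- wheel_mark (a point): Yellow mark, 14 mm wide, across the wheel's tread and down the outermost 16 mm of both faces. The point lies on the tread; its own z axis points from the axle out through the mark. It starts low or at the side, 1.2 rad or more from the top.
- jig: Boring jig, fixed: dark steel base plate 160 x 230 x 15 mm with three pockets side by side between green ribs, and a red hinged clamp frame at its far side. Origin: centre of the plate's underside on the table; x along the pockets, towards the clamp's hinge; z up.
- pocket0 (a point): Centre of the floor of pocket 0 (y = -72 mm in the jig), 15 mm above the table. Pocket 126 mm long (x) and 46 mm wide (y), ribs and end stops around it 10 mm high; pockets are 72 mm apart. Axes as the jig.
- pocket1 (a point): Centre of the floor of pocket 1 (y = 0 mm in the jig), 15 mm above the table. Pocket 126 mm long (x) and 46 mm wide (y), ribs and end stops around it 10 mm high; pockets are 72 mm apart. Axes as the jig.
- pocket2 (a point): Centre of the floor of pocket 2 (y = 72 mm in the jig), 15 mm above the table. Pocket 126 mm long (x) and 46 mm wide (y), ribs and end stops around it 10 mm high; pockets are 72 mm apart. Axes as the jig.
- clamp (a joint): Red clamp frame, hinged along y on the jig's +x side. 0 = closed (level), grows as it opens, 1.57 = upright; starts open at 1.6 to 1.85. Stiff hinge: stays where it is left; about 4 N at the handle moves it. Closed, its cross bar lies over the middle of the pockets, 54 mm above the table, 1 mm over blanks that sit fully down; it cannot close on one that does not.
- clamp_hinge (a point): Middle of the clamp's hinge axis, 61 mm above the table, 85 mm to the jig's +x from the jig's centre.
- clamp_handle (a point): Middle of the clamp's handle: a round steel bar, 14 mm thick and 200 mm long along the jig's y, at the frame's free end, 195 mm from the hinge axis; with the clamp closed it lies 61 mm above the table, 110 mm to -x of the jig's centre.
- scrap_box: Blue open scrap box, fixed, 110 x 120 x 45 mm, walls 5 mm. Origin: centre of its underside; z up.
- blank0: Pale wooden handle blank, 120 mm long: a bar 38 x 38 mm square and 88 mm long with a round tenon 24 mm thick and 16 mm long at each end; about 130 g. Origin at its centre (19 mm above what it lies on), x along its length; all four long sides are alike. May be absent: two or three are there.
- blank1: Pale wooden handle blank, 120 mm long: a bar 38 x 38 mm square and 88 mm long with a round tenon 24 mm thick and 16 mm long at each end; about 130 g. Origin at its centre (19 mm above what it lies on), x along its length; all four long sides are alike. May be absent: two or three are there.
- blank2: Pale wooden handle blank, 120 mm long: a bar 38 x 38 mm square and 88 mm long with a round tenon 24 mm thick and 16 mm long at each end; about 130 g. Origin at its centre (19 mm above what it lies on), x along its length; all four long sides are alike. May be absent: two or three are there.
- offcut0: Dark wooden offcut, 60 x 30 x 30 mm, about 50 g, left in one of the jig's pockets. Origin at its centre, x along its length. May be absent: one or two are there.
- offcut1: Dark wooden offcut, 60 x 30 x 30 mm, about 50 g, left in one of the jig's pockets. Origin at its centre, x along its length. May be absent: one or two are there.
- offcut2: Dark wooden offcut, 60 x 30 x 30 mm, about 50 g, left in one of the jig's pockets. Origin at its centre, x along its length. May be absent: one or two are there.
- glue: White glue bottle, 60 mm across and 150 mm high, standing; to be left standing. Origin: centre of its underside, z up.
- dowel_cup: Blue cup, 72 mm across and 85 mm high, standing; to be left standing. Origin: centre of its underside, z up.

How it is judged:
By the outcome, as a careful person would: the job done as asked, in the order asked, and still so for the second after the job is handed in, with the robot touching nothing.
Of blank0, blank1, blank2 only 2 to 3 are there at a start; the rules pass over those that are not, and their reading is None.
Of offcut0, offcut1, offcut2 only 1 to 2 are there at a start; the rules pass over those that are not, and their reading is None.
At some moment in a run one of blank0, blank1, blank2, offcut0, offcut1, offcut2 may be knocked a few centimetres aside while the robot is not near it.
Once in a run the grip may slacken for a moment while it holds something.
It also fails if it takes over 210 s, if anything falls off the work surface, if the arm or the gripper's body presses on something with over 40 N, if the wrist force passes 120 N, or if a joint passes its speed limit or range.

## Robot

A 6-joint arm with a two-finger parallel gripper is mounted at the origin on the work surface. World frame = base frame: x ahead of the robot, y to its left, z up, the work surface at z = 0. Lengths are in m, angles in rad, forces in N, time in s.
With the tool pointing down it reaches from about 0.325 to 0.875 m from the base axis. Payload 4.4 kg.
Tool frame: the origin (TCP) lies midway between the tips of the shut fingers; the grasp point (between the pads) lies 19 mm behind it; z points along the fingers, y is the line along which they close (so a half turn about z gives the same grasp; the last joint's range is limited). The gripper opens to 85 mm and grips with 20 to 120 N. Pads are 22 mm wide; open, the fingers measure 114 mm over their backs; the gripper's body (76 mm by 85 mm) begins 54 mm behind the grasp point. The pads swing forward as they close: fully open they stand 13 mm farther back than shut.
Start: joints at [1.145, 0.207, 1.542, -0, 1.393, -0.15], TCP at [0.157, 0.553, 0.231] pointing down, gripper open.
Joint ranges: [-2.73, 2.73], [-0.86, 2.22], [0.23, 2.46], [-1.11, 4.25], [0.08, 2.63], [-2.82, 2.82]. Speed limits (rad/s): [2.79, 2.79, 3.14, 3.14, 3.14, 3.14].

## Interface

Orientations are given as a 3x3 rotation matrix whose columns are the frame's x, y, z axes.
In Python, from rig import arm gives the robot as it stands.
- The arm moves only by the tool apply_moves, never from a script. Its argument "moves" is a list of rows, each a list of 6 numbers: the shift along the tool's x, y, z scaled (see below), then the turn, a rotation vector about the tool's x, y, z scaled (see below). A call has 1 to 12 rows; each row shifts and turns the commanded pose from where the row before left it, along the tool's axes as they then stand; what a row does not reach is not made up. The controller multiplies each number of a shift by 0.05 m and each number of a turn by 6 degrees. A row lasts 1/10 s, in which the tool goes at most 50 mm and 8.59 degrees, less where a joint would pass 70% of its speed; a pose out of reach is approached as far as the arm can. A call with a number of a shift or a turn outside -1 to 1 is refused whole. A call with a gripper value outside its range is refused whole. "jaw" is the finger opening in mm, from 0 to 85.4, set as the call begins (left out, the last holds). The fingers move at their own pace and stop on an object; "force" is the grip in N (left out, the last holds). Time passes only in rows, so rows that do not move let the fingers close. It gives the time, the measured TCP pose, the force, the opening and the grip force at its end, in the units of the state.
- arm.observe(): the state, without advancing time (a new reading comes with each control period).
- arm.snapshot(name): name is "side" or "top"; returns (picture, depth): 480x640x3 uint8, red, green, blue; 480x640 float32, m along the optical axis (not along the pixel's ray), 0 where there is no reading.
- arm.camera_info(name): a dict with "K" (3x3 intrinsics, pixels), "cam_to_world" (4x4, takes a point from camera to world coordinates). Camera axes: x right, y up, looking along -z (the intrinsics and any distortion apply to the point x, -y, -z); pixel columns grow to the right and rows downward; lengths in m; the calibration is good to about 2 mm. A picture is of the moment at which its call begins. camera_info takes no time and is no camera call.
- arm.sign_off(): hands the job in; it is judged then, once.
The state is a dict: "t": time; "joints": joint angles; "joint_vel": joint speeds; "tau": joint torques, N m; "eef_pos": TCP position; "tcp_rot": TCP orientation; "force": force on the tool from outside, world axes, zero at the start; "torque": the same for the moment, N m; "gripper_width": finger opening in m; "gripper_force": force on a finger pad.
Only numpy, scipy, OpenCV 4.12 (cv2) and the standard library are available. Lean on these libraries where they do the work, as an engineer would, in place of code of your own. Each camera call takes 0.05 s, during which the arm holds its last target. There are 200 camera calls.

## Working session

There is one attempt and no reset: what is moved stays moved. The work goes in short steps, Python scripts to look and compute and a tool call to move; the robot and the scene stay as the last step left them, time stands still between calls to the robot, and variables do not carry over. Pictures are saved under pics/ and viewed, at most 14 in all, crops included, and the job is handed in when it is done.

Besides the shell and the picture viewer there is one more tool, called after "Emit:" as name(argument=value, ...), one argument or row to a line, values as JSON. apply_moves: Moves the arm, as the interface text tells. Its arguments: {"type":"object","properties":{"moves":{"type":"array","items":{"type":"array","items":{"type":"number","minimum":-1,"maximum":1}}},"jaw":{"type":"number"},"force":{"type":"number"}},"required":["moves"]}

```bash
mkdir -p pics; ls
cat > h.py <<'E'
import numpy as np, cv2
from rig import arm
def snap(n,f=None):
    p,d=arm.snapshot(n)
    if f: cv2.imwrite(f'pics/{f}.png',p[:,:,::-1])
    return p,d
def cloud(n,d):
    c=arm.camera_info(n);K=np.array(c['K']);T=np.array(c['cam_to_world'])
    v,u=np.mgrid[:d.shape[0],:d.shape[1]]
    P=np.stack([(u-K[0,2])/K[0,0]*d,-(v-K[1,2])/K[1,1]*d,-d],-1)
    return P@T[:3,:3].T+T[:3,3]
def ray(n,u,v,z):
    c=arm.camera_info(n);K=np.array(c['K']);T=np.array(c['cam_to_world'])
    r=T[:3,:3]@np.array([(u-K[0,2])/K[0,0],-(v-K[1,2])/K[1,1],-1]);o=T[:3,3]
    return o+r*(z-o[2])/r[2]
E
python3 - <<'E'
from h import *
for n in ('top','side'):
    p,d=snap(n,n+'0'); c=arm.camera_info(n); print({k:(np.round(v,3).tolist() if k in('K','cam_to_world') else v) for k,v in c.items()}); np.savez(n+'0',p=p,d=d,C=cloud(n,d)); print((d>0).mean())
o=arm.observe();print(o)
E
```

```text
pics
{'K': [[527.33, 0.0, 315.981], [0.0, 527.33, 239.716], [0.0, 0.0, 1.0]], 'cam_to_world': [[0.007, 0.998, -0.061, 0.49], [-1.0, 0.006, -0.023, -0.008], [-0.023, 0.061, 0.998, 1.13], [0.0, 0.0, 0.0, 1.0]]}
0.99607421875
{'K': [[512.502, 0.0, 321.219], [0.0, 512.502, 243.249], [0.0, 0.0, 1.0]], 'cam_to_world': [[-1.0, 0.01, -0.014, 0.539], [-0.017, -0.605, 0.796, 0.911], [-0.001, 0.796, 0.605, 0.825], [0.0, 0.0, 0.0, 1.0]]}
0.99607421875
{'t': 0.1, 'joints': array([ 1.14449557e+00,  2.07376958e-01,  1.54285042e+00,  1.52253633e-05,
        1.39354607e+00, -1.50512678e-01]), 'joint_vel': array([-0.00046356, -0.00190893, -0.00282872, -0.0005303 ,  0.00147855,
        0.00028374]), 'tau': array([-3.23745471e-04, -3.84087789e+01, -2.92550272e+01, -7.58419264e-05,
        4.83167387e-03,  4.88419801e-06]), 'eef_pos': array([0.15628961, 0.5526086 , 0.23019931]), 'tcp_rot': array([[-9.62210006e-01,  2.72306934e-01, -9.15415662e-04],
       [ 2.72308258e-01,  9.62208031e-01, -1.97941911e-03],
       [ 3.41810751e-04, -2.15389212e-03, -9.99997622e-01]]), 'force': array([0.29877246, 0.64233812, 0.08797492]), 'torque': array([-0.03306526,  0.03112022, -0.03392054]), 'gripper_force': 0.0, 'gripper_width': 0.08536943336827142}
```

View pics/top0.png

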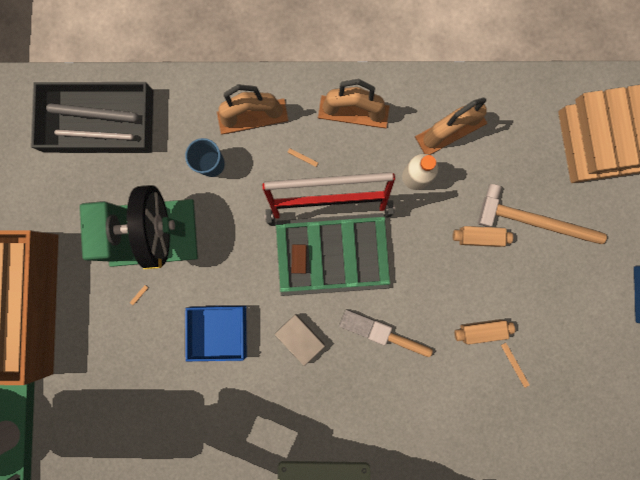

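View pics/side0.png

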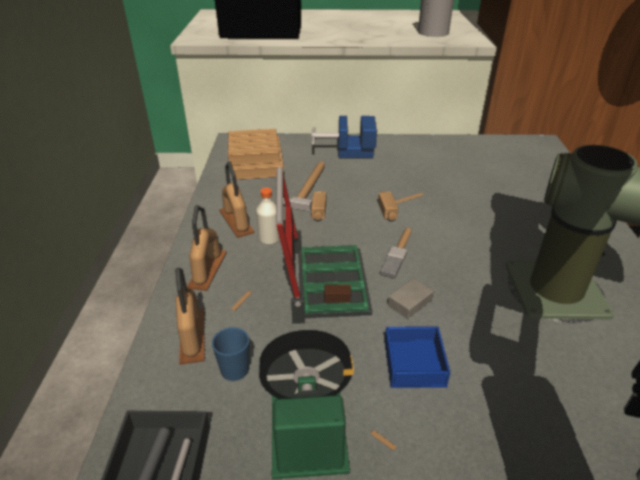

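Top view: the wheel is at (150,226), with its yellow mark at about (150,264), on the robot side. The jig is at (333,253) with one dark offcut in its left pocket at (300,259). There are two blanks, at (484,237) and (486,332). The scrap box is at (216,334), the cup at (204,157) and the glue at (423,170). The side view agrees: mark at (348,372), offcut at (338,292).

```bash
cat >> h.py <<'E'
def hsv(p): return cv2.cvtColor(p,cv2.COLOR_RGB2HSV)
def rect(C,m,name=''):
    q=C[m]; 
    if len(q)<8: print(name,'few',len(q)); return
    r=cv2.minAreaRect(q[:,:2].astype(np.float32)*1000)
    print(name,len(q),'mean',q.mean(0).round(4),'z',np.percentile(q[:,2],[5,50,95]).round(4),'rect',np.round(r[0],1),np.round(r[1],1),round(r[2],1))
def box(C,x0,x1,y0,y1,z0,z1): return (C[...,0]>x0)&(C[...,0]<x1)&(C[...,1]>y0)&(C[...,1]<y1)&(C[...,2]>z0)&(C[...,2]<z1)
E
cat > meas.py <<'E'
from h import *
import sys
for n in ('top','side'):
    p,d=snap(n); C=cloud(n,d); H=hsv(p); h,s,v=H[...,0].astype(int),H[...,1],H[...,2]
    print(n)
    table=box(C,0.3,0.4,-.2,0.2,-.03,.03)&(s<60); print('table z',np.median(C[table][:,2]))
    wood=(h<22)&(s>70)
    for k,b in enumerate([(.4,.6,-.45,-.22),(.2,.4,-.45,-.22)]):
        m=wood&box(C,*b,.02,.05); rect(C,m,f'blank{k} all'); rect(C,m&(C[...,2]>.034),f'blank{k} top')
    g=(h>50)&(h<85)&(s>70)
    rect(C,g&box(C,.3,.6,-.2,.15,.02,.032),'jig ribs')
    rect(C,g&box(C,.3,.6,.18,.6,.03,.2),'stand')
    rect(C,g&box(C,.3,.6,.18,.6,.12,.2),'gearbox top')
    rect(C,(h<20)&(s>100)&box(C,.38,.56,-.1,.12,.02,.06),'offcut')
    rect(C,(h<20)&(s>100)&box(C,.38,.56,-.1,.12,.036,.06),'offcut top')
    rect(C,(h>22)&(h<34)&(s>110)&box(C,.25,.65,.25,.6,.02,.25),'mark')
    rect(C,(h<28)&(h>12)&(s>130)&(v>100)&box(C,.37,.65,.28,.5,.07,.25),'mark2')
    rect(C,(v<70)&box(C,.35,.65,.25,.5,.15,.25),'wheel hi')
    rect(C,(h>100)&(h<130)&(s>120)&box(C,.2,.42,.1,.4,.035,.06),'scrap rim')
    rect(C,((h<8)|(h>172))&(s>140)&box(C,.45,.75,-.2,.2,.05,.4),'red')
    rect(C,(s<60)&box(C,.45,.75,-.2,.2,.2,.4),'handle')
    rect(C,box(C,.55,.75,-.3,-.13,.03,.2)&(s<60),'glue')
    rect(C,box(C,.55,.75,.15,.35,.075,.11),'cup rim')
E
python3 meas.py
```

```text
top
table z -0.00016645169706674956
blank0 all 1018 mean [ 0.5687 -0.3309  0.0347] z [0.0232 0.0363 0.0399] rect [ 570.7 -359.8] [ 46.2 184.2] 5.1
blank0 top 730 mean [ 0.568  -0.3287  0.0373] z [0.0346 0.0372 0.0403] rect [ 567.8 -328.6] [89. 38.] 87.2
blank1 all 1022 mean [ 0.3709 -0.3281  0.0353] z [0.0257 0.0366 0.0403] rect [ 370.4 -330.4] [ 38.5 120.3] 8.5
blank1 top 764 mean [ 0.3703 -0.3299  0.0375] z [0.0345 0.0374 0.0405] rect [ 369.6 -326. ] [38.1 96.8] 8.4
jig ribs 3084 mean [ 0.5265 -0.0156  0.0243] z [0.0211 0.0243 0.0277] rect [528.5 -16. ] [141.1 227.9] 4.4
stand 1924 mean [0.5533 0.4137 0.1199] z [0.0469 0.1394 0.1438] rect [553.  382.1] [167.   90.6] 87.5
gearbox top 1367 mean [0.5554 0.4263 0.14  ] z [0.1316 0.1406 0.1443] rect [553.2 382.6] [166.3  90.5] 87.2
offcut 404 mean [0.5176 0.0538 0.0441] z [0.0406 0.0441 0.0477] rect [518.6  54.4] [29.1 58. ] 89.9
offcut top 404 mean [0.5176 0.0538 0.0441] z [0.0406 0.0441 0.0477] rect [518.6  54.4] [29.1 58. ] 89.9
mark few 6
mark2 21 mean [0.4964 0.3319 0.1259] z [0.1179 0.1272 0.1296] rect [496.5 331.7] [ 1.8 29.9] 3.
[... 1631 characters left out ...]
mean [0.5033 0.3476 0.1245] z [0.1155 0.1242 0.1361] rect [501.3 344.8] [22.4 13.8] 54.1
wheel hi 2283 mean [0.5768 0.348  0.1801] z [0.1534 0.1823 0.2002] rect [573.2 368.8] [148.5  91.3] 5.5
scrap rim 823 mean [0.3639 0.2342 0.0426] z [0.0359 0.0435 0.0474] rect [363.6 228. ] [108.6 123.5] 1.4
red 813 mean [0.6242 0.0337 0.1615] z [0.079  0.1575 0.2398] rect [624.8  -3.3] [ 37.5 221.1] 2.8
handle 337 mean [0.6419 0.0094 0.2605] z [0.2576 0.2607 0.2628] rect [643.3  -4.8] [ 12.8 213.4] 4.5
glue 654 mean [ 0.697  -0.172   0.0816] z [0.0364 0.0846 0.1214] rect [ 664.6 -168.3] [ 42.7 131.3] 69.4
cup rim 361 mean [0.7178 0.2488 0.0825] z [0.0764 0.0832 0.0872] rect [718.9 248.1] [61.5 76.5] 0.8
```

```bash
cat >> h.py <<'E'
from scipy.spatial.transform import Rotation as R
def go(x,y,z,yaw=None,P=None,M=None):
    """units: turn about tool z (do first), then shift in turned tool frame. yaw = world angle deg of tool y axis (tool down)"""
    o=arm.observe(); P=o['eef_pos'] if P is None else P; M=o['tcp_rot'] if M is None else M
    if yaw is None: Tm=M
    else:
        a=np.radians(yaw); yv=np.array([np.cos(a),np.sin(a),0]); zv=np.array([0,0,-1.]); 
        Tm=np.c_[np.cross(yv,zv),yv,zv]
    rv=R.from_matrix(M.T@Tm).as_rotvec(); s=Tm.T@(np.array([x,y,z])-P)
    print('to',np.round([x,y,z],4),'turn',np.round(np.degrees(rv)/6,2),'shift',np.round(s/.05,3))
    return np.array([x,y,z]),Tm
E
python3 - <<'E'
from h import *
for n in('top','side'):
    f=np.load(n+'0.npz');C=f['C'];p=f['p'];v=hsv(p)[...,2]
    m=(v<75)&box(C,.47,.68,.27,.4,.188,.215); rect(C,m,n+' rimtop')
    q=C[m][:,:2]; print(np.percentile(q[:,0],[1,99]))
    A=np.polyfit(q[:,0],q[:,1],1); print('slope deg',np.degrees(np.arctan(A[0])))
    m=(v<75)&box(C,.45,.7,.25,.42,.1,.25); print(C[m].min(0).round(3),np.percentile(C[m],[0.5,99.5],axis=0).round(3))
    g=hsv(p); m=(g[...,0]>50)&(g[...,0]<85)&(g[...,1]>70)&box(C,.4,.75,.36,.6,.136,.15); rect(C,m,'gearbox')
    q=C[m]; print(np.percentile(q,[1,99],axis=0).round(3))
    m=((g[...,0]<8)|(g[...,0]>172))&(g[...,1]>140)&box(C,.45,.75,-.2,.2,.05,.4);q=C[m]; print('redfit z vs x',np.polyfit(q[:,2],q[:,0],1))
print('at wheel'); P,M=go(.52,.335,.26,95)
E
```

```text
top rimtop 754 mean [0.5749 0.338  0.1953] z [0.1893 0.1959 0.2001] rect [575.7 339. ] [86.3 31.6] 5.2
[0.53616827 0.61422268]
slope deg 3.9275098212022064
[0.497 0.293 0.1  ] [[0.499 0.299 0.101]
 [0.65  0.417 0.201]]
gearbox 1448 mean [0.5653 0.4375 0.141 ] z [0.1379 0.141  0.1442] rect [565.9 437.7] [107.6  53.7] 4.7
[[0.513 0.41  0.137]
 [0.618 0.464 0.145]]
redfit z vs x [0.1457858  0.60317645]
side rimtop 894 mean [0.5759 0.3429 0.1959] z [0.1889 0.1964 0.2013] rect [575.  340.2] [89.6 32.9] 5.2
[0.5345953  0.61752481]
slope deg 4.642292221170344
[0.499 0.319 0.1  ] [[0.502 0.322 0.101]
 [0.652 0.416 0.202]]
gearbox 2217 mean [0.5675 0.4422 0.1423] z [0.1387 0.1426 0.1447] rect [569.2 419.3] [106.1  97.9] 5.4
[[0.515 0.41  0.136]
 [0.619 0.469 0.146]]
redfit z vs x [0.13143143 0.60286376]
at wheel
to [0.52  0.335 0.26 ] turn [-0.01 -0.   -3.47] shift [-6.865 -4.974 -0.589]
```

Emit:
apply_moves(
  moves=[
    [0,0,-0.15,0,0,-0.87],
    [0,0,-0.15,0,0,-0.87],
    [0,0,-0.15,0,0,-0.87],
    [0,0,-0.14,0,0,-0.86],
    [-0.68,-0.5,0,0,0,0],
    [-0.68,-0.5,0,0,0,0],
    [-0.68,-0.5,0,0,0,0],
    [-0.68,-0.5,0,0,0,0],
    [-0.68,-0.5,0,0,0,0],
    [-0.68,-0.5,0,0,0,0],
    [-0.68,-0.5,0,0,0,0],
    [-0.68,-0.5,0,0,0,0],
  ],
  jaw=70,
  force=30,
)

```text
t: 1.4
eef_pos: [0.4462, 0.3767, 0.2606]
tcp_rot: [[-0.996, -0.087, -0.0], [-0.087, 0.996, -0.0], [0.0, 0.0, -1.0]]
force: [0.7, -0.6, 0.2]
gripper_width: 0.0699
gripper_force: 0.0
```

Run:
```python
from h import *
print(arm.observe()['eef_pos'])
P,M=go(.524,.3346,.26,95);go(.524,.3346,.152,95,P,M)
```

```text
[0.44621881 0.37667144 0.26057637]
to [0.524  0.3346 0.26  ] turn [ 0. -0.  0.] shift [-1.476 -0.974  0.012]
to [0.524  0.3346 0.152 ] turn [0. 0. 0.] shift [0.   0.   2.16]
```

Emit:
apply_moves(
  moves=[
    [-0.49,-0.32,0,0,0,0],
    [-0.49,-0.32,0,0,0,0],
    [-0.5,-0.33,0,0,0,0],
    [0,0,0,0,0,0],
    [0,0,0.54,0,0,0],
    [0,0,0.54,0,0,0],
    [0,0,0.54,0,0,0],
    [0,0,0.54,0,0,0],
    [0,0,0,0,0,0],
  ],
)

```text
t: 2.3
eef_pos: [0.5187, 0.3348, 0.1476]
tcp_rot: [[-0.996, -0.088, -0.01], [-0.088, 0.996, -0.004], [0.01, -0.003, -1.0]]
force: [-0.9, -0.6, -0.2]
gripper_width: 0.0699
gripper_force: 0.0
```

Emit:
apply_moves(
  moves=[
    [0,0,0,0,0,0],
    [0,0,0,0,0,0],
    [0,0,0,0,0,0],
    [0,0,0,0,0,0],
    [0,0,0,0,0,0],
    [0,0,0,0,0,0],
    [0,0,0,0,0,0],
  ],
  jaw=20,
  force=30,
)

```text
t: 3.0
eef_pos: [0.5241, 0.3344, 0.1553]
tcp_rot: [[-0.996, -0.088, 0.003], [-0.088, 0.996, -0.003], [-0.003, -0.003, -1.0]]
force: [-1.8, -5.5, 2.9]
gripper_width: 0.0292
gripper_force: 32.4
```

Run:
```python
from h import *
for n in('top','side'):
    p,d=snap(n,n+'1');C=cloud(n,d);H=hsv(p);h,s,v=H[...,0],H[...,1],H[...,2]
    m=(h<30)&(h>12)&(s>130)&(v>100)&box(C,.4,.68,.26,.44,.05,.25);rect(C,m,n)
    q=C[m]-[.575,.339,.12]; u=q@[.996,.087,0]; print('phi',np.degrees(np.arctan2(u.mean(),q[:,2].mean())), np.hypot(u,q[:,2]).mean())
t=np.radians(np.arange(-45,46,7.5)); P=.072*np.c_[np.sin(t),np.cos(t)]; D=np.diff(P,axis=0)/.05
print(np.c_[-D[:,0],-D[:,1]].round(3).tolist()); print(arm.observe()['eef_pos'])
```

```text
top 23 mean [0.4965 0.3307 0.1251] z [0.1189 0.1258 0.1292] rect [496.5 332. ] [ 1.9 31.1] 6.7
phi -86.29529234907929 0.07910603656141982
side 77 mean [0.5033 0.3478 0.1242] z [0.1147 0.1234 0.1354] rect [502.7 347. ] [18.6 10.4] 38.0
phi -86.57860446499224 0.07112090700522697
[[-0.142, -0.124], [-0.157, -0.105], [-0.169, -0.083], [-0.178, -0.061], [-0.185, -0.037], [-0.188, -0.012], [-0.188, 0.012], [-0.185, 0.037], [-0.178, 0.061], [-0.169, 0.083], [-0.157, 0.105], [-0.142, 0.124]]
[0.5241503  0.33438026 0.15532997]
```

Emit:
apply_moves(
  moves=[
    [-0.143,0,-0.118,0,0,0],
    [-0.157,0,-0.1,0,0,0],
    [-0.168,0,-0.079,0,0,0],
    [-0.177,0,-0.058,0,0,0],
    [-0.183,0,-0.035,0,0,0],
    [-0.186,0,-0.012,0,0,0],
  ],
)

```text
t: 3.7
eef_pos: [0.5713, 0.3387, 0.1741]
tcp_rot: [[-0.996, -0.088, -0.006], [-0.088, 0.996, -0.004], [0.006, -0.003, -1.0]]
force: [-7.2, -5.7, 2.6]
gripper_width: 0.0295
gripper_force: 33.0
```

Emit:
apply_moves(
  moves=[
    [-0.186,0,0.012,0,0,0],
    [-0.183,0,0.035,0,0,0],
    [-0.177,0,0.058,0,0,0],
    [-0.168,0,0.079,0,0,0],
    [-0.157,0,0.1,0,0,0],
    [-0.143,0,0.118,0,0,0],
    [0,0,0,0,0,0],
    [0,0,0,0,0,0],
    [0,0,0,0,0,0],
  ],
)

```text
t: 4.6
eef_pos: [0.6258, 0.3438, 0.1556]
tcp_rot: [[-0.996, -0.087, 0.004], [-0.087, 0.996, -0.001], [-0.004, -0.001, -1.0]]
force: [1.2, -5.2, 5.1]
gripper_width: 0.03
gripper_force: 37.1
```

```bash
cat > mark.py <<'E'
from h import *
import sys
for n in('top','side'):
    p,d=snap(n,n+sys.argv[1]);C=cloud(n,d);H=hsv(p);h,s,v=H[...,0],H[...,1],H[...,2]
    m=(h<34)&(h>15)&(s>130)&(v>100)&box(C,.4,.68,.26,.44,.05,.25);rect(C,m,n)
    q=C[m]-[.575,.339,.12]; u=q@[.996,.087,0]; print('phi',np.degrees(np.arctan2(u.mean(),q[:,2].mean())), np.hypot(u,q[:,2]).mean())
    m=(v<60)&box(C,.45,.7,.28,.40,.14,.25); q=C[m]-[.575,.339,.12];u=q@[.996,.087,0]
    m2=(np.hypot(u,q[:,2])>.07); u=u[m2];z=q[m2,2]; A=np.c_[2*u,2*z,np.ones(len(u))]; s=np.linalg.lstsq(A,u*u+z*z,rcond=None)[0]; print('wheel centre fit',s[:2].round(4),np.sqrt(s[2]+s[0]**2+s[1]**2).round(4))
E
python3 mark.py 2
```

```text
top 143 mean [0.5594 0.3343 0.1977] z [0.193  0.1981 0.2014] rect [559.3 335.4] [15.7 27.5] 5.4
phi -11.573496825882517 0.07944804770630423
wheel centre fit [-0.0125  0.0698] 0.0458
side 218 mean [0.5599 0.3433 0.1969] z [0.1857 0.1987 0.2016] rect [559.4 339. ] [34.7 17.7] 88.5
phi -10.771515197110446 0.07845103702757608
wheel centre fit [0.0075 0.0487] 0.0554
```

Emit:
apply_moves(
  moves=[
    [-0.11,0,0.11,0,0,0],
    [-0.1,0,0.12,0,0,0],
    [0,0,0,0,0,0],
    [0,0,0,0,0,0],
  ],
)

```text
t: 5.1
eef_pos: [0.6366, 0.3448, 0.144]
tcp_rot: [[-0.996, -0.087, 0.005], [-0.087, 0.996, -0.001], [-0.005, -0.001, -1.0]]
force: [2.1, -5.0, 5.3]
gripper_width: 0.0296
gripper_force: 39.9
```

```bash
python3 mark.py 3
```

```text
top 119 mean [0.5754 0.3335 0.1996] z [0.1957 0.1998 0.2021] rect [575.2 334.4] [14.7 23.1] 0.7
phi -0.050809139197155274 0.07970713647915902
wheel centre fit [-0.007   0.0845] 0.0537
side 221 mean [0.575  0.3448 0.1985] z [0.1864 0.2006 0.2032] rect [575.5 339.7] [16.4 32.9] 2.6
phi 0.4011286450278381 0.07867444495847048
wheel centre fit [0.0057 0.0628] 0.0516
```

Emit:
apply_moves(
  moves=[
    [0,0,0,0,0,0],
    [0,0,0,0,0,0],
    [0,0,0,0,0,0],
    [0,0,-0.4,0,0,0],
    [0,0,-0.6,0,0,0],
    [0,0,-0.6,0,0,0],
    [0,0,-0.6,0,0,0],
  ],
  jaw=60,
)

```text
t: 5.9
eef_pos: [0.6339, 0.3462, 0.2518]
tcp_rot: [[-0.996, -0.088, -0.001], [-0.088, 0.996, 0.0], [0.001, 0.0, -1.0]]
force: [1.3, 0.4, 0.1]
gripper_width: 0.06
gripper_force: 0.0
```

```bash
python3 mark.py 4
python3 - <<'E'
from h import *
o=arm.observe();print(o['joints'].round(2),o['eef_pos'])
P,M=go(.518,.055,.2,5); go(.518,.055,.02,5,P,M)
p,d=snap('top');C=cloud('top',d);H=hsv(p);h,s=H[...,0],H[...,1]
rect(C,(h<20)&(s>100)&box(C,.38,.56,-.1,.12,.036,.06),'offcut top')
E
```

```text
top 165 mean [0.5749 0.3384 0.1986] z [0.1952 0.1997 0.2025] rect [576.4 368.5] [92.6 18.2] 86.2
phi -0.14821639799473532 0.07956491953694259
wheel centre fit [0.0006 0.0026] 0.0763
side 224 mean [0.575  0.3446 0.1985] z [0.1864 0.2007 0.2032] rect [575.3 340.8] [16.4 33.6] 2.9
phi 0.3654146311357442 0.07863713266036418
wheel centre fit [0.0011 0.0056] 0.0745
[ 0.38  0.5   1.09  0.    1.53 -1.28] [0.63697919 0.34750542 0.25812625]
to [0.518 0.055 0.2  ] turn [ 0.11  0.05 15.01] shift [-5.62  -2.88   1.163]
to [0.518 0.055 0.02 ] turn [0. 0. 0.] shift [0.  0.  3.6]
offcut top 403 mean [0.5175 0.0539 0.0442] z [0.0412 0.0441 0.0475] rect [518.6  54.5] [57.9 29.1] 0.2
```

View pics/side4.png

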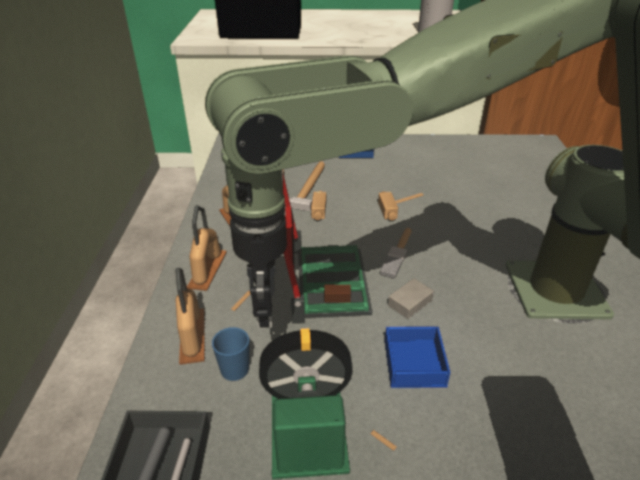

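The wheel is released and the mark stands at the top: (306,340) in the side view, directly above the hub at (306,372). Next I clear the offcut.

Emit:
apply_moves(
  moves=[
    [0,0,0,0,0,1],
    [0,0,0,0,0,1],
    [0,0,0,0,0,1],
    [0,0,0,0,0,1],
    [0,0,0,0,0,1],
    [0,0,0,0,0,1],
    [0,0,0,0,0,1],
    [0,0,0,0,0,1],
    [0,0,0,0,0,1],
    [0,0,0,0,0,1],
    [0,0,0,0,0,1],
    [0,0,0,0,0,1],
  ],
  jaw=76,
)

```text
t: 7.25
eef_pos: [0.6333, 0.3457, 0.2483]
tcp_rot: [[-0.387, 0.922, -0.004], [0.922, 0.387, -0.001], [0.0, -0.004, -1.0]]
force: [-0.6, -0.3, -0.0]
gripper_width: 0.0757
gripper_force: 0.0
```

Emit:
apply_moves(
  moves=[
    [0,0,0,0,0,1],
    [0,0,0,0,0,1],
    [0,0,0,0,0,1],
    [-0.8,-0.41,0,0,0,0],
    [-0.8,-0.41,0,0,0,0],
    [-0.8,-0.41,0,0,0,0],
    [-0.8,-0.41,0,0,0,0],
    [-0.8,-0.41,0.2,0,0,0],
    [-0.8,-0.41,0.4,0,0,0],
    [-0.8,-0.41,0.4,0,0,0],
    [0,0,0,0,0,0],
    [0,0,0,0,0,0],
  ],
)

```text
t: 8.45
eef_pos: [0.5143, 0.0539, 0.1991]
tcp_rot: [[-0.085, 0.996, -0.004], [0.996, 0.085, 0.001], [0.001, -0.004, -1.0]]
force: [0.8, -0.5, 0.4]
gripper_width: 0.0764
gripper_force: 0.0
```

Run:
```python
from h import *
o=arm.observe();print(o['joints'].round(2),o['eef_pos'])
P,M=go(.518,.055,.1,3); go(.518,.055,.02,3,P,M)
```

```text
[-0.06  0.12  1.72  0.    1.31 -0.15] [0.51432725 0.05388578 0.19914288]
to [0.518 0.055 0.1  ] turn [-0.04 -0.01  0.32] shift [0.018 0.075 1.983]
to [0.518 0.055 0.02 ] turn [0. 0. 0.] shift [0.  0.  1.6]
```

Emit:
apply_moves(
  moves=[
    [0.02,0.07,0.5,0,0,0.32],
    [0,0,0.5,0,0,0],
    [0,0,0.5,0,0,0],
    [0,0,0.48,0,0,0],
    [0,0,0.4,0,0,0],
    [0,0,0.4,0,0,0],
    [0,0,0.4,0,0,0],
    [0,0,0.4,0,0,0],
    [0,0,0,0,0,0],
    [0,0,0,0,0,0],
  ],
  jaw=73,
)

```text
t: 9.45
eef_pos: [0.52, 0.0567, 0.0223]
tcp_rot: [[-0.056, 0.998, -0.0], [0.998, 0.056, 0.0], [0.0, -0.0, -1.0]]
force: [-0.8, 0.3, -0.2]
gripper_width: 0.073
gripper_force: 0.0
```

Emit:
apply_moves(
  moves=[
    [0,0,0,0,0,0],
    [0,0,0,0,0,0],
    [0,0,0,0,0,0],
    [0,0,0,0,0,0],
    [0,0,0,0,0,0],
  ],
  jaw=45,
  force=40,
)

```text
t: 9.95
eef_pos: [0.5213, 0.0558, 0.024]
tcp_rot: [[-0.054, 0.999, 0.004], [0.999, 0.054, 0.0], [0.0, 0.004, -1.0]]
force: [0.7, 1.3, 5.6]
gripper_width: 0.0591
gripper_force: 43.3
```

Emit:
apply_moves(
  moves=[
    [0,0,-0.2,0,0,0],
    [0,0,-0.4,0,0,0],
    [0,0,-0.5,0,0,0],
    [0,0,-0.5,0,0,0],
    [0,0,-0.5,0,0,0],
    [0,0,-0.5,0,0,0],
    [0,0,0,0,0,0],
    [0,0,0,0,0,0],
  ],
)

```text
t: 10.75
eef_pos: [0.5192, 0.0554, 0.1525]
tcp_rot: [[-0.054, 0.999, 0.001], [0.999, 0.054, -0.0], [-0.0, 0.001, -1.0]]
force: [0.0, 0.1, -0.5]
gripper_width: 0.0595
gripper_force: 42.9
```

Run:
```python
from h import *
o=arm.observe();print(o['joints'].round(2),o['eef_pos'],o['gripper_width'])
P,M=go(.3635,.2265,.15,3); go(.3635,.2265,.15,91.3); go(.3635,.2265,.035,3,P,M)
```

```text
[-0.06  0.18  1.75 -0.    1.21 -0.11] [0.51923225 0.05544715 0.15253014] 0.059450672060606134
to [0.3635 0.2265 0.15  ] turn [0.   0.   0.01] shift [ 3.579 -2.931  0.051]
to [0.3635 0.2265 0.15  ] turn [ 0.00e+00  1.00e-02 -1.47e+01] shift [3.036 3.491 0.051]
to [0.3635 0.2265 0.035 ] turn [0. 0. 0.] shift [0.  0.  2.3]
```

Emit:
apply_moves(
  moves=[
    [0.51,-0.42,0,0,0,0],
    [0.51,-0.42,0,0,0,0],
    [0.51,-0.42,0,0,0,0],
    [0.51,-0.42,0,0,0,0],
    [0.51,-0.42,0,0,0,0],
    [0.51,-0.42,0,0,0,0],
    [0.52,-0.41,0,0,0,0],
    [0,0,0,0,0,0],
    [0,0,0.6,0,0,0],
    [0,0,0.8,0,0,0],
    [0,0,0.8,0,0,0],
    [0,0,0,0,0,0],
  ],
)

```text
t: 11.95
eef_pos: [0.357, 0.2233, 0.0362]
tcp_rot: [[-0.054, 0.998, -0.015], [0.999, 0.053, -0.006], [-0.005, -0.016, -1.0]]
force: [-1.6, -0.3, -0.4]
gripper_width: 0.0595
gripper_force: 43.3
```

Emit:
apply_moves(
  moves=[
    [0,0,0,0,0,0],
    [0,0,0,0,0,0],
    [0,0,0,0,0,0],
    [0,0,0,0,0,0],
  ],
  jaw=68,
)

```text
t: 12.35
eef_pos: [0.3651, 0.227, 0.0441]
tcp_rot: [[-0.054, 0.999, 0.004], [0.999, 0.054, 0.001], [0.001, 0.004, -1.0]]
force: [-0.6, -0.6, 1.1]
gripper_width: 0.0683
gripper_force: 0.0
```

Emit:
apply_moves(
  moves=[
    [0,0,-0.5,0,0,0],
    [0,0,-0.8,0,0,0],
    [0,0,-0.8,0,0,0],
    [0,0,-0.8,0,0,0],
    [0,-0.5,-0.4,0,0,0],
    [0,-0.5,0,0,0,0],
    [0,0,0,0,0,0],
  ],
)

```text
t: 13.05
eef_pos: [0.312, 0.2239, 0.2088]
tcp_rot: [[-0.056, 0.998, 0.002], [0.998, 0.056, 0.001], [0.001, 0.003, -1.0]]
force: [0.3, -0.5, -0.1]
gripper_width: 0.0681
gripper_force: 0.0
```

```bash
cat > look.py <<'E'
from h import *
import sys
for n in('top','side'):
    p,d=snap(n,n+sys.argv[1]);C=cloud(n,d);H=hsv(p); h,s=H[...,0],H[...,1]; w=(h<22)&(s>70); print(n)
    for k,b in enumerate([(.46,.65,-.388,-.22),(.25,.46,-.42,-.22)]): rect(C,w&box(C,*b,.033,.05),f'blank{k} top')
    rect(C,w&box(C,.29,.43,.15,.29,.01,.06),'offcut in box')
    rect(C,w&box(C,.43,.6,-.14,.11,.02,.08),'wood in jig')
E
python3 look.py 5
python3 - <<'E'
from h import *
o=arm.observe();print(o['joints'].round(2),o['eef_pos'],o['gripper_width'])
P,M=go(.5677,-.3288,.2,-2.6); go(.5677,-.3288,.025,-2.6,P,M)
E
```

```text
top
blank0 top 770 mean [ 0.5679 -0.3281  0.0372] z [0.0341 0.0373 0.0403] rect [ 568.3 -323.4] [103.4  38.1] 88.0
blank1 top 790 mean [ 0.3706 -0.3299  0.0373] z [0.0342 0.0373 0.0407] rect [ 371.1 -336.6] [ 38.  101.2] 8.2
offcut in box 444 mean [0.3629 0.2212 0.0326] z [0.0209 0.034  0.0375] rect [362.4 222.7] [58.4 28.3] 0.8
wood in jig few 0
side
blank0 top 237 mean [ 0.5669 -0.3243  0.0385] z [0.0345 0.0387 0.0415] rect [ 567.2 -328.4] [111.9  37.6] 87.3
blank1 top 250 mean [ 0.3702 -0.3249  0.0386] z [0.0343 0.0388 0.042 ] rect [ 370.2 -326. ] [ 39.1 115.2] 7.8
offcut in box 496 mean [0.3641 0.2314 0.031 ] z [0.0156 0.0346 0.0377] rect [364.5 226.9] [56.  29.6] 1.0
wood in jig few 0
[ 0.39 -0.2   2.   -0.    1.34  0.34] [0.31374283 0.22386652 0.20812877] 0.06798735792905447
to [ 0.5677 -0.3288  0.2   ] turn [ 0.03 -0.01  0.96] shift [-10.812   5.575   0.163]
to [ 0.5677 -0.3288  0.025 ] turn [0. 0. 0.] shift [0.  0.  3.5]
```

View pics/top5.png

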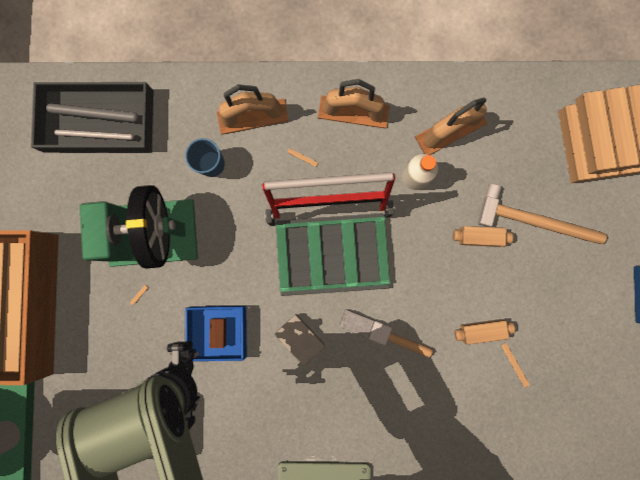

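The offcut lies in the scrap box at (217,333) and the jig is empty. A mallet head near (490,210) sits close to blank0, so I check the clearance first.

Run:
```python
from h import *
p,d=snap('top');C=cloud('top',d)
print(C[222:228,484].round(3).tolist())
for y in np.arange(-.40,-.26,.01):
    m=(abs(C[...,1]-y)<.005)&(C[...,0]>.50)&(C[...,0]<.68)&(C[...,2]>.012); q=C[m]
    xs=np.sort(np.unique(q[:,0].round(3))); g=np.where(np.diff(xs)>.004)[0]
    print(round(y,2),[(xs[a],xs[b]) for a,b in zip(np.r_[0,g+1],np.r_[g,len(xs)-1])], [round(q[(q[:,0]>.59)][:,2].max(),3) if (q[:,0]>.59).any() else 0])
q=cv2.resize(p[170:270,420:560],None,fx=5,fy=5,interpolation=cv2.INTER_CUBIC);cv2.imwrite('pics/crop6.png',q[:,:,::-1])
```

```text
[[0.597, -0.333, 0.026], [0.595, -0.332, 0.028], [0.593, -0.334, 0.02], [0.592, -0.337, 0.01], [0.59, -0.339, 0.003], [0.586, -0.33, 0.034]]
-0.4 [(np.float64(0.604), np.float64(0.625))] [np.float64(0.028)]
-0.39 [(np.float64(0.554), np.float64(0.576)), (np.float64(0.606), np.float64(0.63))] [np.float64(0.027)]
-0.38 [(np.float64(0.555), np.float64(0.576)), (np.float64(0.609), np.float64(0.632))] [np.float64(0.027)]
-0.37 [(np.float64(0.547), np.float64(0.584)), (np.float64(0.611), np.float64(0.636)), (np.float64(0.653), np.float64(0.655)), (np.float64(0.661), np.float64(0.661)), (np.float64(0.665), np.float64(0.672))] [np.float64(0.028)]
-0.36 [(np.float64(0.547), np.float64(0.586)), (np.float64(0.614), np.float64(0.678))] [np.float64(0.032)]
-0.35 [(np.float64(0.548), np.float64(0.678))] [np.float64(0.029)]
-0.34 [(np.float64(0.548), np.float64(0.586)), (np.float64(0.59), np.float64(0.67)), (np.float64(0.674), np.float64(0.674))] [np.float64(0.031)]
-0.33 [(np.float64(0.549), np.float64(0.586)), (np.float64(0.593), np.float64(0.637))] [np.float64(0.03)]
-0.32 [(np.float64(0.549), np.float64(0.588)), (np.float64(0.596), np.float64(0.602))] [np.float64(0.024)]
-0.31 [(np.float64(0.55), np.float64(0.588))] [0]
-0.3 [(np.float64(0.55), np.float64(0.588))] [0]
-0.29 [(np.float64(0.551), np.float64(0.588))] [0]
-0.28 [(np.float64(0.554), np.float64(0.58))] [0]
-0.27 [(np.float64(0.559), np.float64(0.582))] [0]Traceback (most recent call last):
  File "<stdin>", line 7, in <module>
IndexError: index 0 is out of bounds for axis 0 with size 0
```

Run:
```python
from h import *
P,M=go(.569,-.299,.2,-2.6); P,M=go(.569,-.299,.01,-2.6,P,M)
```

```text
to [ 0.569 -0.299  0.2  ] turn [ 0.02 -0.    0.95] shift [-10.214   5.569   0.156]
to [ 0.569 -0.299  0.01 ] turn [0. 0. 0.] shift [0.  0.  3.8]
```

Emit:
apply_moves(
  moves=[
    [0,0,0,0,0,0.95],
    [-0.85,0.46,0,0,0,0],
    [-0.85,0.46,0,0,0,0],
    [-0.85,0.46,0,0,0,0],
    [-0.85,0.46,0,0,0,0],
    [-0.85,0.46,0,0,0,0],
    [-0.85,0.46,0,0,0,0],
    [-0.85,0.46,0,0,0,0],
    [-0.85,0.46,0,0,0,0],
    [-0.85,0.46,0,0,0,0],
    [-0.85,0.46,0,0,0,0],
    [-0.85,0.46,0,0,0,0],
  ],
  jaw=58,
)

```text
t: 14.4
eef_pos: [0.5458, -0.2576, 0.2062]
tcp_rot: [[0.047, 0.999, -0.001], [0.999, -0.047, 0.001], [0.0, -0.001, -1.0]]
force: [0.2, -0.0, -0.1]
gripper_width: 0.058
gripper_force: 0.0
```

Emit:
apply_moves(
  moves=[
    [-0.43,0.25,0,0,0,0],
    [-0.43,0.25,0,0,0,0],
    [0,0,0.5,0,0,0],
    [0,0,0.5,0,0,0],
    [0,0,0,0,0,0],
    [0,0,0,0,0,0],
    [0,0,0,0,0,0],
  ],
)

```text
t: 15.1
eef_pos: [0.569, -0.2996, 0.1586]
tcp_rot: [[0.045, 0.999, 0.002], [0.999, -0.045, -0.001], [-0.001, 0.002, -1.0]]
force: [-0.0, 0.3, 0.4]
gripper_width: 0.058
gripper_force: 0.0
```

Run:
```python
from h import *
print(arm.observe()['eef_pos'])
P,M=go(.569,-.299,.06,-2.6); P,M=go(.569,-.299,.01,-2.6,P,M)
```

```text
[ 0.56899243 -0.29963676  0.15860716]
to [ 0.569 -0.299  0.06 ] turn [ 0.02  0.01 -0.  ] shift [ 0.013 -0.     1.972]
to [ 0.569 -0.299  0.01 ] turn [0. 0. 0.] shift [0. 0. 1.]
```

Emit:
apply_moves(
  moves=[
    [0.01,0,0.5,0,0,0],
    [0,0,0.5,0,0,0],
    [0,0,0.5,0,0,0],
    [0,0,0.47,0,0,0],
    [0,0,0.3,0,0,0],
    [0,0,0.3,0,0,0],
    [0,0,0.3,0,0,0],
    [0,0,0.1,0,0,0],
    [0,0,0,0,0,0],
  ],
)

```text
t: 16.0
eef_pos: [0.5677, -0.2981, 0.008]
tcp_rot: [[0.045, 0.999, -0.001], [0.999, -0.045, 0.001], [0.001, -0.001, -1.0]]
force: [0.1, 0.1, -0.5]
gripper_width: 0.0579
gripper_force: 0.0
```

Emit:
apply_moves(
  moves=[
    [0,0,0,0,0,0],
    [0,0,0,0,0,0],
    [0,0,0,0,0,0],
    [0,0,0,0,0,0],
    [0,0,0,0,0,0],
    [0,-0.1,0,0,0,0],
    [0,-0.2,0,0,0,0],
    [0,-0.3,0,0,0,0],
    [0,-0.3,0,0,0,0],
    [0,-0.2,0,0,0,0],
    [0,-0.1,0,0,0,0],
    [0,0,0,0,0,0],
  ],
  jaw=25,
  force=40,
)

```text
t: 17.2
eef_pos: [0.5074, -0.2963, 0.0099]
tcp_rot: [[0.046, 0.999, 0.001], [0.999, -0.046, -0.001], [-0.001, 0.001, -1.0]]
force: [-0.9, 0.4, 7.0]
gripper_width: 0.0374
gripper_force: 41.9
```

Emit:
apply_moves(
  moves=[
    [0,0,0,0,0,0],
    [0,0,0,0,0,0],
    [0,0,0,0,0,0],
    [0,0,-0.5,0,0,0],
    [0,0,-0.8,0,0,0],
    [0,0,-0.8,0,0,0],
    [-0.4,0,0,0,0,0],
    [0,0,0,0,0,0],
  ],
  jaw=60,
)

```text
t: 18.0
eef_pos: [0.5078, -0.3182, 0.1151]
tcp_rot: [[0.047, 0.999, 0.002], [0.999, -0.047, -0.003], [-0.003, 0.002, -1.0]]
force: [-0.4, 0.2, -1.2]
gripper_width: 0.0598
gripper_force: 0.0
```

```bash
python3 look.py 7; python3 -c "
from h import *
print(arm.observe()['eef_pos'])"
```

```text
top
blank0 top 557 mean [ 0.5058 -0.3133  0.0373] z [0.0341 0.0373 0.0406] rect [ 506.3 -307.1] [79.6 37.9] 88.0
blank1 top few 0
offcut in box 444 mean [0.3625 0.2213 0.0326] z [0.02   0.0337 0.0373] rect [362.5 222.4] [57.8 28.3] 0.8
wood in jig few 0
side
blank0 top 243 mean [ 0.5049 -0.3198  0.0386] z [0.0344 0.0386 0.0414] rect [ 505.6 -320.7] [114.8  37. ] 88.7
blank1 top 246 mean [ 0.3701 -0.3249  0.0384] z [0.0341 0.0386 0.0413] rect [ 369.7 -327.1] [ 37.9 108. ] 7.6
offcut in box 495 mean [0.364  0.2312 0.031 ] z [0.0158 0.0347 0.0379] rect [363.9 226.8] [57.7 29.6] 2.0
wood in jig few 0
[ 0.50607535 -0.31509639  0.11212986]
```

View pics/side7.png

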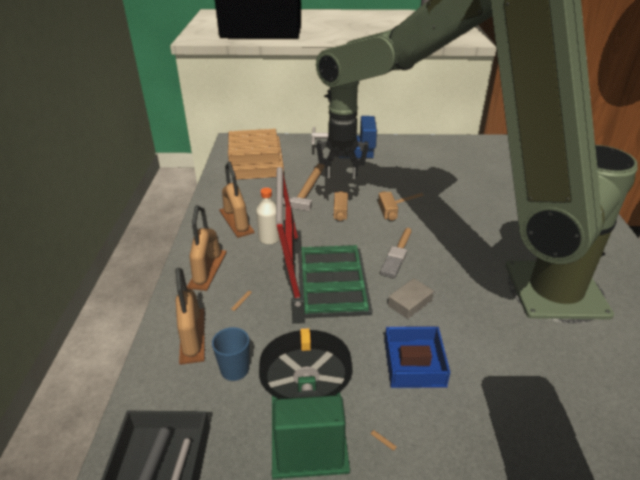

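Emit:
apply_moves(
  moves=[
    [-0.21,0,0.3,0,0,0],
    [0,0,0.3,0,0,0],
    [0,0,0.4,0,0,0],
    [0,0,0.4,0,0,0],
    [0,0,0.4,0,0,0],
    [0,0,0.2,0,0,0],
    [0,0,0,0,0,0],
    [0,0,0,0,0,0],
  ],
)

```text
t: 18.9
eef_pos: [0.5065, -0.3259, 0.0132]
tcp_rot: [[0.045, 0.999, -0.001], [0.999, -0.045, 0.001], [0.001, -0.001, -1.0]]
force: [-0.1, 0.1, 0.1]
gripper_width: 0.0604
gripper_force: 0.0
```

Run:
```python
from h import *
print(arm.observe()['eef_pos'])
for n in('top','side'):
    f=np.load(n+'0.npz');C=f['C'];H=hsv(f['p']);h,s=H[...,0],H[...,1]
    g=((h>50)&(h<85)&(s>70)&box(C,.42,.64,-.16,.13,-.01,.035)).astype(np.uint8)
    g=cv2.morphologyEx(g,cv2.MORPH_CLOSE,np.ones((3,3)))
    cs,hi=cv2.findContours(g,cv2.RETR_CCOMP,cv2.CHAIN_APPROX_NONE)
    for c,k in zip(cs,hi[0]):
        if k[3]>=0 and cv2.contourArea(c)>150:
            # ray-cast hole boundary on rib top z=.025
            q=np.array([ray(n,u,v,.025)[:2] for u,v in c[:,0]],np.float32)*1000
            r=cv2.minAreaRect(q); print(n,len(c),np.round(r[0],1),np.round(r[1],1),round(r[2],1))
```

```text
[ 0.50653244 -0.3258695   0.01315441]
top 161 [522.3  55.5] [129.1  50.3] 4.4
top 161 [528.2 -16. ] [129.9  50.1] 4.3
top 161 [533.5 -87.5] [129.5  49.6] 4.4
side 140 [524.3  46.7] [130.3  71.8] 4.1
side 124 [529.1 -11.9] [129.9  45.2] 4.0
side 119 [534.4 -83.8] [130.   47.7] 3.4
```

Emit:
apply_moves(
  moves=[
    [0,0,0,0,0,0],
    [0,0,0,0,0,0],
    [0,0,0,0,0,0],
    [0,0,0,0,0,0],
    [0,0,0,0,0,0],
  ],
  jaw=25,
  force=60,
)

```text
t: 19.4
eef_pos: [0.5078, -0.327, 0.0153]
tcp_rot: [[0.045, 0.999, 0.002], [0.999, -0.045, -0.002], [-0.002, 0.002, -1.0]]
force: [0.5, -0.3, 5.3]
gripper_width: 0.037
gripper_force: 63.0
```

```bash
python3 -c "
from h import *
o=arm.observe();print(o['eef_pos'],o['gripper_width'])"
```

```text
[ 0.5078032  -0.32698689  0.01525951] 0.0369771341031974
```

Emit:
apply_moves(
  moves=[
    [0,0,-0.2,0,0,0],
    [0,0,-0.4,0,0,0],
    [0,0,-0.5,0,0,0],
    [0,0,-0.5,0,0,0],
    [0,0,-0.5,0,0,0],
    [0,0,0,0,0,1],
    [0,0,0,0,0,1],
    [0,0,0,0,0,1],
    [0,0,0,0,0,1],
    [0,0,0,0,0,1],
    [0,0,0,0,0,1],
    [0,0,0,0,0,1],
  ],
)

```text
t: 20.6
eef_pos: [0.506, -0.3254, 0.1182]
tcp_rot: [[0.705, 0.709, -0.002], [0.709, -0.705, 0.001], [-0.0, -0.002, -1.0]]
force: [0.7, -0.5, -1.1]
gripper_width: 0.0368
gripper_force: 62.3
```

Emit:
apply_moves(
  moves=[
    [0,0,0,0,0,1],
    [0,0,0,0,0,1],
    [0,0,0,0,0,1],
    [0,0,0,0,0,1],
    [0,0,0,0,0,1],
    [0,0,0,0,0,1],
    [0,0,0,0,0,0.8],
    [0,0,0,0,0,0],
    [0,0,0,0,0,0],
  ],
)

```text
t: 21.5
eef_pos: [0.5063, -0.3257, 0.1184]
tcp_rot: [[0.997, 0.082, -0.001], [0.082, -0.997, 0.001], [-0.001, -0.001, -1.0]]
force: [-0.4, 0.2, -1.6]
gripper_width: 0.0373
gripper_force: 62.3
```

Run:
```python
from h import *
o=arm.observe();print(o['joints'].round(2),o['eef_pos'],o['gripper_width'])
P,M=go(.5285,-.0153,.12,-85.6); P,M=go(.5285,-.0153,.029,-85.6,P,M)
p,d=snap('top','top8');C=cloud('top',d);H=hsv(p);h,s=H[...,0],H[...,1];w=(h<22)&(s>70)
rect(C,w&box(C,.38,.62,-.45,-.2,.06,.2),'held')
p,d=snap('side','side8');C=cloud('side',d);H=hsv(p);h,s=H[...,0],H[...,1];w=(h<22)&(s>70)
rect(C,w&box(C,.38,.62,-.45,-.2,.06,.2),'held')
```

```text
[-0.72  0.37  1.57  0.    1.19  0.77] [ 0.50631402 -0.32572495  0.11842049] 0.03725349636660995
to [ 0.5285 -0.0153  0.12  ] turn [-0.01  0.01  0.05] shift [ 0.919 -6.156 -0.032]
to [ 0.5285 -0.0153  0.029 ] turn [0. 0. 0.] shift [0.   0.   1.82]
held 593 mean [ 0.5234 -0.3137  0.1355] z [0.1128 0.1382 0.1443] rect [ 514.3 -312.3] [ 37.5 104.6] 73.5
held 583 mean [ 0.5049 -0.3125  0.13  ] z [0.109  0.1311 0.1445] rect [ 504.5 -323.4] [ 78.3 109.2] 63.2
```

View pics/top8.png

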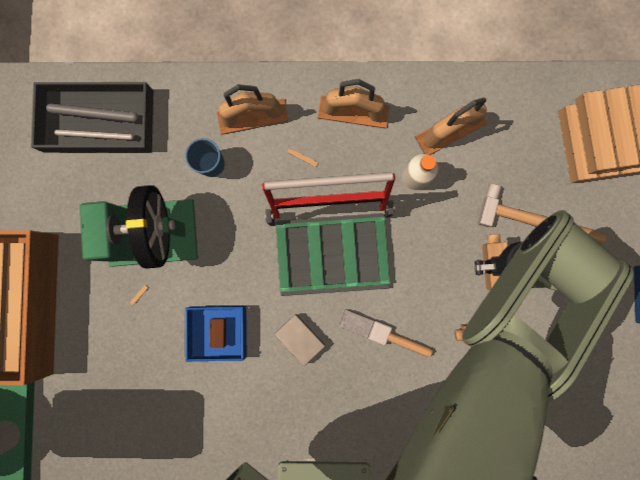

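Emit:
apply_moves(
  moves=[
    [0.05,-0.7,0,0,0,0.05],
    [0.05,-0.7,0,0,0,0],
    [0.1,-0.7,0,0,0,0],
    [0.12,-0.7,0,0,0,0],
    [0.12,-0.7,0,0,0,0],
    [0.12,-0.7,0,0,0,0],
    [0.12,-0.7,0,0,0,0],
    [0.12,-0.7,0,0,0,0],
    [0.12,-0.56,0,0,0,0],
    [0,0,0,0,0,0],
    [0,0,0,0,0,0],
    [0,0,0,0,0,0],
  ],
)

```text
t: 22.8
eef_pos: [0.5294, -0.0163, 0.1188]
tcp_rot: [[0.997, 0.075, 0.0], [0.075, -0.997, -0.001], [0.0, 0.001, -1.0]]
force: [0.2, -0.3, -1.7]
gripper_width: 0.0369
gripper_force: 62.2
```

```bash
cat > held.py <<'E'
from h import *
o=arm.observe();P=o['eef_pos'];M=o['tcp_rot'];print(P,o['gripper_width'])
for n in ('top','side'):
    p,d=snap(n,n+'9');C=cloud(n,d);H=hsv(p);h,s=H[...,0],H[...,1];w=(h<22)&(s>70)
    m=w&(np.linalg.norm(C-P,axis=-1)<.1)&(C[...,2]>.03); q=(C[m]-P)@M
    if len(q): print(n,len(q),'tool x/y/z 1,50,99%',np.percentile(q,[1,50,99],axis=0).round(4).tolist())
E
python3 held.py
python3 - <<'E'
from h import *
P,M=go(.5285,-.0153,.12,-85.6); P,M=go(.5285,-.0153,.031,-85.6,P,M)
E
```

```text
[ 0.52937413 -0.01633083  0.11883492] 0.03688759008752338
top 193 tool x/y/z 1,50,99% [[-0.0615, -0.0276, -0.0372], [-0.0467, -0.0028, -0.0169], [0.0926, 0.0199, -0.0053]]
side 859 tool x/y/z 1,50,99% [[-0.0595, -0.0527, -0.0622], [0.0094, -0.0161, -0.0153], [0.0907, 0.0172, 0.0126]]
to [ 0.5285 -0.0153  0.12  ] turn [ 0.    0.   -0.03] shift [-0.014 -0.028 -0.025]
to [ 0.5285 -0.0153  0.031 ] turn [0. 0. 0.] shift [0.   0.   1.78]
```

View pics/side9.png

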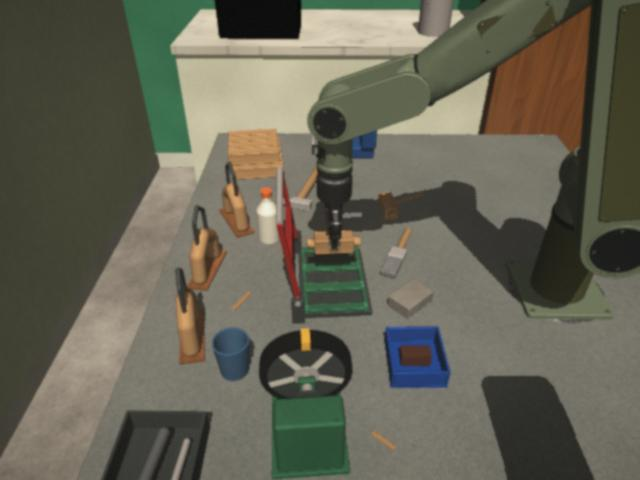

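Emit:
apply_moves(
  moves=[
    [-0.01,-0.03,0,0,0,-0.03],
    [0,0,0.3,0,0,0],
    [0,0,0.4,0,0,0],
    [0,0,0.4,0,0,0],
    [0,0,0.3,0,0,0],
    [0,0,0.2,0,0,0],
    [0,0,0.1,0,0,0],
    [0,0,0.1,0,0,0],
    [0,0,0,0,0,0],
    [0,0,0,0,0,0],
    [0,0,0,0,0,0],
  ],
)

```text
t: 24.0
eef_pos: [0.5296, -0.0144, 0.0302]
tcp_rot: [[0.997, 0.078, 0.002], [0.078, -0.997, -0.001], [0.001, 0.001, -1.0]]
force: [-2.2, 0.6, 5.9]
gripper_width: 0.0365
gripper_force: 63.1
```

```bash
python3 held.py; python3 -c "
from h import *
o=arm.observe();print(o['eef_pos'],o['force'])"
```

```text
[ 0.52959682 -0.014428    0.03023141] 0.03649628040534533
top 119 tool x/y/z 1,50,99% [[-0.0616, -0.0184, -0.0251], [-0.0503, -0.0033, -0.0145], [-0.0383, 0.0099, -0.0053]]
side 613 tool x/y/z 1,50,99% [[-0.0601, -0.0541, -0.0627], [0.0108, -0.0123, -0.0199], [0.057, 0.0179, -0.0005]]
[ 0.52960259 -0.0144493   0.03023823] [-2.3823061   0.27544445  6.18187137]
```

Emit:
apply_moves(
  moves=[
    [0,0,0,0,0,0],
    [0,0,0,0,0,0],
    [0,0,0,0,0,0],
    [0,0,0,0,0,0],
    [0,0,-0.3,0,0,0],
    [0,0,-0.6,0,0,0],
    [0,0,-0.8,0,0,0],
    [0,0,-0.8,0,0,0],
    [0,0,-0.4,0,0,0],
    [0,0,0,0,0,0],
  ],
  jaw=50,
)

```text
t: 25.1
eef_pos: [0.5318, -0.0146, 0.1781]
tcp_rot: [[0.997, 0.078, 0.009], [0.078, -0.997, -0.002], [0.009, 0.002, -1.0]]
force: [0.9, -0.5, 0.7]
gripper_width: 0.0499
gripper_force: 0.0
```

```bash
cat > jig.py <<'E'
from h import *
a=np.radians(4.4);X=np.array([np.cos(a),np.sin(a),0]);Y=np.array([-np.sin(a),np.cos(a),0]);O=np.array([.5285,-.0153,0])
for n in ('top','side'):
    p,d=snap(n,n+'10');C=cloud(n,d);H=hsv(p);h,s=H[...,0],H[...,1]
    m=(h<22)&(h>5)&(s>70)&box(C,.43,.63,-.15,.11,.028,.08); q=C[m]-O; 
    for k,y0 in enumerate((-.072,0,.072)):
        t=q[abs(q@Y-y0)<.034]
        if len(t)>20:
            b=t[t[:,2]>.046]; print(n,'pocket',k,len(t),'x ext',np.percentile(t@X,[1,99]).round(4),'top: y',np.percentile(b@Y,[2,98]).round(4)-y0,'x',np.percentile(b@X,[2,98]).round(4),'z',np.percentile(b[:,2],[5,50,95]).round(4))
            r=cv2.minAreaRect(b[:,:2].astype(np.float32)*1000);print(np.round(r[1],1),round(r[2],1))
    m=(h<22)&(s>70)&box(C,.25,.46,-.42,-.22,.034,.05); rect(C,m,'blank1')
E
python3 jig.py;python3 - <<'E'
from h import *
P,M=go(.37,-.328,.2,8.4); P,M=go(.37,-.328,.013,8.4,P,M);print(arm.observe()['joints'].round(2))
E
```

```text
top pocket 1 117 x ext [-0.0602 -0.0375] top: y [-0.0031  0.0192] x [-0.0587 -0.0371] z [0.0462 0.0506 0.0554]
[26.  17.3] 79.1
blank1 766 mean [ 0.3705 -0.3301  0.0374] z [0.0345 0.0373 0.0402] rect [ 370.9 -333.4] [38.2 99. ] 8.5
side pocket 1 808 x ext [-0.0577  0.058 ] top: y [-0.0162  0.0222] x [-0.0461  0.0449] z [0.0471 0.0534 0.0565]
[115.7  44.1] 4.3
blank1 233 mean [ 0.3705 -0.3248  0.0385] z [0.0355 0.0385 0.0413] rect [ 368.2 -321.4] [ 38.7 106. ] 9.5
to [ 0.37  -0.328  0.2  ] turn [  0.    -0.   -15.65] shift [-5.748 -4.056 -0.529]
to [ 0.37  -0.328  0.013] turn [0. 0. 0.] shift [0.   0.   3.74]
[-0.19  0.16  1.72  0.    1.26  1.3 ]
```

Emit:
apply_moves(
  moves=[
    [0,0,-0.3,0,0,-1],
    [0,0,-0.2,0,0,-1],
    [0,0,0,0,0,-1],
    [0,0,0,0,0,-1],
    [0,0,0,0,0,-1],
    [0,0,0,0,0,-1],
    [0,0,0,0,0,-1],
    [0,0,0,0,0,-1],
    [0,0,0,0,0,-1],
    [0,0,0,0,0,-1],
    [0,0,0,0,0,-1],
    [0,0,0,0,0,-1],
  ],
  jaw=60,
)

```text
t: 26.4
eef_pos: [0.5271, -0.0138, 0.1958]
tcp_rot: [[0.23, 0.973, -0.005], [0.973, -0.23, 0.001], [-0.0, -0.005, -1.0]]
force: [-0.3, 0.2, -0.1]
gripper_width: 0.0602
gripper_force: 0.0
```

Emit:
apply_moves(
  moves=[
    [0,0,0,0,0,-1],
    [0,0,0,0,0,-1],
    [0,0,0,0,0,-1],
    [0,0,0,0,0,-0.65],
    [-0.72,-0.51,0,0,0,0],
    [-0.72,-0.51,0,0,0,0],
    [-0.72,-0.51,0,0,0,0],
    [-0.72,-0.51,0,0,0,0],
    [-0.72,-0.51,0,0,0,0],
    [-0.72,-0.51,0,0,0,0],
    [-0.72,-0.51,0,0,0,0],
    [-0.72,-0.49,0,0,0,0],
  ],
)

```text
t: 27.6
eef_pos: [0.3678, -0.3287, 0.1962]
tcp_rot: [[-0.145, 0.989, -0.003], [0.989, 0.145, 0.004], [0.004, -0.002, -1.0]]
force: [0.7, -0.4, -0.0]
gripper_width: 0.0598
gripper_force: 0.0
```

Emit:
apply_moves(
  moves=[
    [0,0,0.5,0,0,0],
    [0,0,0.5,0,0,0],
    [0,0,0,0,0,0],
    [0,0,0,0,0,0],
  ],
)

```text
t: 28.0
eef_pos: [0.3689, -0.3273, 0.147]
tcp_rot: [[-0.146, 0.989, -0.003], [0.989, 0.146, 0.004], [0.004, -0.002, -1.0]]
force: [0.2, -0.7, 0.7]
gripper_width: 0.0601
gripper_force: 0.0
```

Run:
```python
from h import *
p,d=snap('side');C=cloud('side',d);H=hsv(p);h,s=H[...,0],H[...,1]
rect(C,(h<22)&(s>70)&box(C,.25,.46,-.42,-.22,.034,.05),'blank1')
P,M=go(.37,-.328,.1,8.4); P,M=go(.37,-.328,.013,8.4,P,M);print(arm.observe()['eef_pos'])
```

```text
blank1 239 mean [ 0.3705 -0.3259  0.0388] z [0.0351 0.039  0.0415] rect [ 369.4 -323.5] [ 37.7 110. ] 7.5
to [ 0.37  -0.328  0.1  ] turn [-0.01 -0.01  0.  ] shift [0.002 0.004 0.967]
to [ 0.37  -0.328  0.013] turn [0. 0. 0.] shift [0.   0.   1.74]
[ 0.36982119 -0.32814631  0.14834598]
```

Emit:
apply_moves(
  moves=[
    [-0.03,0,0.5,0,0,0],
    [0,0,0.5,0,0,0],
    [0,0,0.5,0,0,0],
    [0,0,0.5,0,0,0],
    [0,0,0.4,0,0,0],
    [0,0,0.3,0,0,0],
    [0,0,0,0,0,0],
    [0,0,0,0,0,0],
  ],
)

```text
t: 28.85
eef_pos: [0.371, -0.3307, 0.0148]
tcp_rot: [[-0.146, 0.989, 0.001], [0.989, 0.146, -0.001], [-0.002, 0.001, -1.0]]
force: [0.7, 0.5, 1.0]
gripper_width: 0.0599
gripper_force: 0.0
```

Emit:
apply_moves(
  moves=[
    [0,0,0,0,0,0],
    [0,0,0,0,0,0],
    [0,0,0,0,0,0],
    [0,0,0,0,0,0],
    [0,0,0,0,0,0],
    [0,0,-0.2,0,0,0],
    [0,0,-0.4,0,0,0],
    [0,0,-0.5,0,0,0],
    [0,0,-0.5,0,0,0],
    [0,0,-0.5,0,0,0],
    [0,0,0,0,0,0],
    [0,0,0,0,0,0],
  ],
  jaw=25,
  force=60,
)

```text
t: 30.05
eef_pos: [0.37, -0.33, 0.119]
tcp_rot: [[-0.146, 0.989, 0.0], [0.989, 0.146, -0.001], [-0.001, 0.0, -1.0]]
force: [-0.6, -0.5, -1.5]
gripper_width: 0.0369
gripper_force: 60.9
```

```bash
python3 held.py
python3 - <<'E'
from h import *
P,M=go(.534,-.0868,.125,-85.6); P,M=go(.534,-.0868,.0295,-85.6,P,M)
E
```

```text
[ 0.37002541 -0.33003454  0.11901447] 0.036915397036164574
top 694 tool x/y/z 1,50,99% [[0.0042, -0.019, -0.0698], [0.0306, 0.0013, -0.0205], [0.0604, 0.0187, 0.0083]]
side 399 tool x/y/z 1,50,99% [[-0.0407, -0.0203, -0.0301], [0.0348, 0.0011, -0.0197], [0.0643, 0.0183, 0.0126]]
to [ 0.534  -0.0868  0.125 ] turn [-3.000e-02 -1.000e-02  1.566e+01] shift [ 3.659 -4.575 -0.154]
to [ 0.534  -0.0868  0.0295] turn [0. 0. 0.] shift [0.   0.   1.91]
```

Emit:
apply_moves(
  moves=[
    [0,0,-0.1,0,0,1],
    [0,0,0,0,0,1],
    [0,0,0,0,0,1],
    [0,0,0,0,0,1],
    [0,0,0,0,0,1],
    [0,0,0,0,0,1],
    [0,0,0,0,0,1],
    [0,0,0,0,0,1],
    [0,0,0,0,0,1],
    [0,0,0,0,0,1],
    [0,0,0,0,0,1],
    [0,0,0,0,0,1],
  ],
)

```text
t: 31.35
eef_pos: [0.3691, -0.3288, 0.1217]
tcp_rot: [[0.898, 0.44, -0.003], [0.44, -0.898, 0.003], [-0.001, -0.004, -1.0]]
force: [-0.1, 0.4, -2.3]
gripper_width: 0.0369
gripper_force: 60.9
```

Emit:
apply_moves(
  moves=[
    [0,0,0,0,0,1],
    [0,0,0,0,0,1],
    [0,0,0,0,0,1],
    [0,0,0,0,0,0.66],
    [0.52,-0.65,0,0,0,0],
    [0.52,-0.65,0,0,0,0],
    [0.52,-0.65,0,0,0,0],
    [0.52,-0.65,0,0,0,0],
    [0.52,-0.65,0,0,0,0],
    [0.52,-0.65,0,0,0,0],
    [0.52,-0.65,0,0,0,0],
    [0,0,0,0,0,0],
  ],
)

```text
t: 32.55
eef_pos: [0.535, -0.0848, 0.122]
tcp_rot: [[0.997, 0.082, -0.002], [0.082, -0.997, 0.003], [-0.001, -0.003, -1.0]]
force: [-0.1, -0.9, -1.4]
gripper_width: 0.0368
gripper_force: 60.9
```

Emit:
apply_moves(
  moves=[
    [0,0,0,0,0,0],
    [0,0,0,0,0,0],
    [0,0,0,0,0,0],
  ],
)

```text
t: 32.85
eef_pos: [0.533, -0.0902, 0.123]
tcp_rot: [[0.997, 0.075, -0.002], [0.075, -0.997, 0.0], [-0.002, -0.0, -1.0]]
force: [0.3, -0.4, -1.9]
gripper_width: 0.0369
gripper_force: 60.9
```

```bash
python3 held.py
python3 - <<'E'
from h import *
P,M=go(.534,-.0868,.125,-85.6); P,M=go(.534,-.0868,.0295,-85.6,P,M)
E
```

```text
[ 0.53295835 -0.09017691  0.12304166] 0.0368733931505674
top 357 tool x/y/z 1,50,99% [[-0.0604, -0.0703, -0.0273], [-0.0384, -0.0077, -0.0121], [0.0934, 0.0339, 0.073]]
side 908 tool x/y/z 1,50,99% [[-0.0583, -0.0696, -0.0581], [0.0086, -0.017, -0.0115], [0.0909, 0.0286, 0.0709]]
to [ 0.534  -0.0868  0.125 ] turn [-0.    0.01 -0.02] shift [ 0.018 -0.068 -0.03 ]
to [ 0.534  -0.0868  0.0295] turn [0. 0. 0.] shift [0.   0.   1.91]
```

Emit:
apply_moves(
  moves=[
    [0,-0.06,0,0,0,0],
    [0,0,0.3,0,0,0],
    [0,0,0.4,0,0,0],
    [0,0,0.4,0,0,0],
    [0,0,0.2,0,0,0],
    [0,0,0,0,0,0],
    [0,0,0,0,0,0],
    [0,0,0,0,0,0],
  ],
)

```text
t: 33.75
eef_pos: [0.5349, -0.0866, 0.06]
tcp_rot: [[0.997, 0.077, 0.002], [0.077, -0.997, -0.001], [0.002, 0.001, -1.0]]
force: [-0.2, 0.1, -0.6]
gripper_width: 0.037
gripper_force: 60.9
```

Run:
```python
from h import *
P,M=go(.5335,-.0868,.0295,-85.6); print(arm.observe()['eef_pos'])
```

```text
to [ 0.5335 -0.0868  0.0295] turn [ 0.01 -0.02  0.  ] shift [-0.028  0.001  0.611]
[ 0.53490078 -0.08664235  0.06003278]
```

Emit:
apply_moves(
  moves=[
    [-0.02,0,0.2,0,0,0],
    [0,0,0.2,0,0,0],
    [0,0,0.1,0,0,0],
    [0,0,0.1,0,0,0],
    [0,0,0,0,0,0],
    [0,0,0,0,0,0],
    [0,0,0,0,0,0],
  ],
)

```text
t: 34.45
eef_pos: [0.5325, -0.0862, 0.0306]
tcp_rot: [[0.997, 0.077, -0.002], [0.077, -0.997, 0.0], [-0.002, -0.0, -1.0]]
force: [-7.2, 2.4, 14.9]
gripper_width: 0.0365
gripper_force: 63.2
```

```bash
python3 jig.py
python3 - <<'E'
from h import *
o=arm.observe();print(o['eef_pos'],o['force'])
E
```

```text
top pocket 0 186 x ext [-0.0618  0.0834] top: y [-0.0294  0.0208] x [-0.0595  0.0827] z [0.0473 0.0513 0.0557]
[ 39.  153.7] 88.7
top pocket 1 674 x ext [-0.0485  0.0585] top: y [-0.015   0.0198] x [-0.0411  0.0434] z [0.0487 0.052  0.0553]
[102.9  37. ] 0.3
blank1 few 0
side pocket 0 582 x ext [-0.0601  0.0552] top: y [-0.016   0.0247] x [-0.0507  0.0443] z [0.0467 0.0534 0.0566]
[113.3  48. ] 1.0
side pocket 1 807 x ext [-0.0575  0.0579] top: y [-0.0155  0.0225] x [-0.049  0.047] z [0.0472 0.0534 0.0562]
[115.   47.4] 6.4
blank1 few 0
[ 0.53246487 -0.08616256  0.03056998] [-6.63026197  2.01523747 14.4384818 ]
```

Emit:
apply_moves(
  moves=[
    [0,0,-0.02,0,0,0],
    [0,0,0,0,0,0],
    [0,0,0,0,0,0],
    [0,0,0,0,0,0],
    [0,0,-0.3,0,0,0],
    [0,0,-0.6,0,0,0],
    [0,0,-0.8,0,0,0],
    [0,0,-0.8,0,0,0],
    [-0.8,0,-0.4,0,0,0],
    [-0.8,0,0,0,0,0],
    [-0.8,0,0,0,0,0],
    [-0.8,0,0,0,0,0],
  ],
  jaw=50,
)

```text
t: 35.75
eef_pos: [0.3721, -0.0987, 0.1759]
tcp_rot: [[0.997, 0.078, 0.001], [0.078, -0.997, -0.001], [0.001, 0.001, -1.0]]
force: [-0.2, -0.4, 0.8]
gripper_width: 0.0499
gripper_force: 0.0
```

```bash
python3 jig.py; python3 mark.py 11
python3 - <<'E'
from h import *
o=arm.observe();print(o['eef_pos'],o['force'],o['joints'].round(2))
E
```

```text
top pocket 0 995 x ext [-0.0602  0.0557] top: y [-0.0163  0.0202] x [-0.0451  0.0407] z [0.0483 0.0522 0.0556]
[ 45.  151.5] 88.9
top pocket 1 960 x ext [-0.0584  0.0576] top: y [-0.0165  0.0197] x [-0.0435  0.0428] z [0.048  0.052  0.0551]
[117.6  37.9] 4.7
blank1 few 0
side pocket 0 730 x ext [-0.0597  0.0551] top: y [-0.0145  0.0222] x [-0.0491  0.0476] z [0.0469 0.0535 0.0563]
[113.7  42.5] 3.3
side pocket 1 807 x ext [-0.0576  0.0579] top: y [-0.0162  0.0225] x [-0.0451  0.0488] z [0.047  0.0533 0.0563]
[117.4  45.1] 5.7
blank1 few 0
top 163 mean [0.5749 0.3389 0.1978] z [0.1955 0.1999 0.2023] rect [577.  368.4] [92.3 18.8] 84.9
phi -0.10957599553640343 0.07959473190124826
wheel centre fit [0.0006 0.0022] 0.0767
side 218 mean [0.5749 0.3447 0.1985] z [0.1865 0.2008 0.2031] rect [575.5 340.6] [16.4 33.3] 2.4
phi 0.2991783044237704 0.0786614130389147
wheel centre fit [0.001 0.005] 0.0749
[ 0.37327382 -0.0988483   0.175724  ] [ 1.08527937  0.40497905 -0.36329457] [-0.48 -0.16  2.04  0.    1.26  1.01]
```

View pics/top11.png

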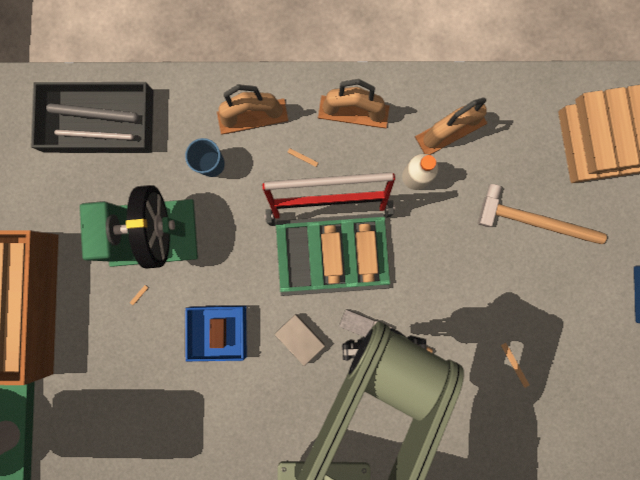

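Both blanks sit in their pockets, at (332,253) and (367,252), with tops level at about 53 mm. The wheel mark is still at the top, and the glue and cup are standing. Now the clamp.

Emit:
apply_moves(
  moves=[
    [0,0,-0.5,0,0,-1],
    [0,0,-0.5,0,0,-1],
    [0,0,-0.5,0,0,-1],
    [0,0,-0.5,0,0,-1],
    [0,0,-0.5,0,0,-1],
    [0,0,0,0,0,-1],
    [0,0,0,0,0,-1],
    [0,0,0,0,0,-1],
    [0,0,0,0,0,-1],
    [0,0,0,0,0,-1],
    [0,0,0,0,0,-1],
    [0,0,0,0,0,-1],
  ],
  jaw=60,
)

```text
t: 37.15
eef_pos: [0.3748, -0.0989, 0.3008]
tcp_rot: [[0.23, 0.973, 0.002], [0.973, -0.23, -0.001], [-0.0, 0.002, -1.0]]
force: [0.1, 0.4, -0.3]
gripper_width: 0.0598
gripper_force: 0.0
```

Emit:
apply_moves(
  moves=[
    [0,0,0,0,0,-1],
    [0,0,0,0,0,-1],
    [0,0,0,0,0,-1],
    [0,0,0,0,0,0],
    [0,0,0,0,0,0],
  ],
)

```text
t: 37.65
eef_pos: [0.3742, -0.0988, 0.3004]
tcp_rot: [[-0.076, 0.997, 0.001], [0.997, 0.076, -0.0], [-0.0, 0.001, -1.0]]
force: [0.6, 0.3, 0.2]
gripper_width: 0.06
gripper_force: 0.0
```

Run:
```python
from h import *
for n in ('top','side'):
    p,d=snap(n);C=cloud(n,d);s=hsv(p)[...,1]
    rect(C,(s<60)&box(C,.61,.68,-.12,.1,.23,.275),n)
o=arm.observe();print(o['eef_pos'],o['joints'].round(2))
P,M=go(.643,-.0065,.30,4.4);go(.643,-.0065,.235,4.4,P,M)
```

```text
top 1054 mean [ 0.6426 -0.0071  0.2583] z [0.2543 0.2585 0.2614] rect [643.2  -6.8] [ 14.3 211.1] 4.4
side 335 mean [0.642  0.0076 0.2605] z [0.2577 0.2606 0.263 ] rect [643.3  -4.8] [ 12.8 210.7] 4.5
[ 0.37382087 -0.09868658  0.30009747] [-0.48 -0.27  1.86  0.    1.55 -0.56]
to [ 0.643  -0.0065  0.3   ] turn [ 0.    0.   -0.01] shift [1.425e+00 5.509e+00 2.000e-03]
to [ 0.643  -0.0065  0.235 ] turn [0. 0. 0.] shift [0.  0.  1.3]
```

Emit:
apply_moves(
  moves=[
    [0.15,0.61,0,0,0,0],
    [0.16,0.61,0,0,0,0],
    [0.16,0.61,0,0,0,0],
    [0.16,0.61,0,0,0,0],
    [0.16,0.61,0,0,0,0],
    [0.16,0.61,0,0,0,0],
    [0.16,0.61,0,0,0,0],
    [0.16,0.61,0,0,0,0],
    [0.16,0.63,0,0,0,0],
    [0,0,0,0,0,0],
    [0,0,0,0,0,0],
    [0,0,0,0,0,0],
  ],
)

```text
t: 38.95
eef_pos: [0.6418, -0.0063, 0.2997]
tcp_rot: [[-0.076, 0.997, -0.001], [0.997, 0.076, -0.0], [-0.0, -0.001, -1.0]]
force: [-0.6, 0.3, 0.1]
gripper_width: 0.06
gripper_force: 0.0
```

Run:
```python
from h import *
o=arm.observe();print(o['eef_pos'],o['joints'].round(2))
P,M=go(.643,-.0065,.235,4.4)
```

```text
[ 0.64180449 -0.00634382  0.2997121 ] [-0.14  0.31  1.28 -0.    1.56 -0.22]
to [ 0.643  -0.0065  0.235 ] turn [-0.01  0.   -0.  ] shift [-0.005  0.024  1.294]
```

Emit:
apply_moves(
  moves=[
    [0,0.02,0.3,0,0,0],
    [0,0,0.3,0,0,0],
    [0,0,0.3,0,0,0],
    [0,0,0.3,0,0,0],
    [0,0,0.1,0,0,0],
    [0,0,0,0,0,0],
    [0,0,0,0,0,0],
  ],
)

```text
t: 39.65
eef_pos: [0.6438, -0.0061, 0.2351]
tcp_rot: [[-0.077, 0.997, 0.001], [0.997, 0.077, -0.0], [-0.0, 0.001, -1.0]]
force: [-0.2, -0.3, 0.0]
gripper_width: 0.0604
gripper_force: 0.0
```

Emit:
apply_moves(
  moves=[
    [0,0,0,0,0,0],
    [0,0,0,0,0,0],
    [0,0,0,0,0,0],
    [0,0,0,0,0,0],
    [0,0,0,0,0,0],
    [0,0,0,0,0,0],
    [0,0,0,0,0,0],
  ],
  jaw=5,
  force=30,
)

```text
t: 40.35
eef_pos: [0.6439, -0.0061, 0.2356]
tcp_rot: [[-0.077, 0.997, 0.002], [0.997, 0.077, -0.0], [-0.0, 0.001, -1.0]]
force: [-0.5, -1.3, 2.1]
gripper_width: 0.0127
gripper_force: 29.4
```

Run:
```python
from h import *
o=arm.observe();P=o['eef_pos'];print(P,o['gripper_width'],o['force'])
a=np.radians(4.4);X=np.array([np.cos(a),np.sin(a),0]); Hh=np.array([.5285,-.0153,0])+.085*X; 
u=(P-Hh)@X; z=P[2]+.019-.061; print('u,z,r',u,z,np.hypot(u,z))
t0=np.arctan2(z,-u);print(t0)
t=np.linspace(t0,0,25);r=np.linspace(np.hypot(u,z),.195,25); D=np.diff(np.c_[-r*np.cos(t),r*np.sin(t)],axis=0)/.05
print(np.c_[D[:,0],-D[:,1]].round(2).tolist())
```

```text
[ 0.64391312 -0.00606731  0.23557942] 0.012733563601028824 [-0.49680372 -1.31741701  2.12463276]
u,z,r 0.03078129069620909 0.19357942078474577 0.1960114282593803
1.7284872952744665
[[-0.28, -0.03], [-0.28, -0.01], [-0.28, 0.01], [-0.28, 0.03], [-0.28, 0.05], [-0.27, 0.07], [-0.27, 0.09], [-0.26, 0.11], [-0.25, 0.12], [-0.24, 0.14], [-0.23, 0.16], [-0.22, 0.18], [-0.21, 0.19], [-0.19, 0.21], [-0.18, 0.22], [-0.16, 0.23], [-0.14, 0.24], [-0.13, 0.25], [-0.11, 0.26], [-0.09, 0.27], [-0.07, 0.27], [-0.05, 0.28], [-0.03, 0.28], [-0.01, 0.28]]
```

Emit:
apply_moves(
  moves=[
    [0,-0.28,-0.03,0,0,0],
    [0,-0.28,-0.01,0,0,0],
    [0,-0.28,0.01,0,0,0],
    [0,-0.28,0.03,0,0,0],
    [0,-0.28,0.05,0,0,0],
    [0,-0.27,0.07,0,0,0],
    [0,0,0,0,0,0],
  ],
)

```text
t: 41.05
eef_pos: [0.5588, -0.0127, 0.2292]
tcp_rot: [[-0.077, 0.997, -0.001], [0.997, 0.077, -0.001], [-0.0, -0.001, -1.0]]
force: [-3.4, -0.2, 4.1]
gripper_width: 0.0129
gripper_force: 31.4
```

Emit:
apply_moves(
  moves=[
    [0,-0.27,0.09,0,0,0],
    [0,-0.26,0.11,0,0,0],
    [0,-0.25,0.12,0,0,0],
    [0,-0.24,0.14,0,0,0],
    [0,-0.23,0.16,0,0,0],
    [0,-0.22,0.18,0,0,0],
    [0,0,0,0,0,0],
    [0,0,0,0,0,0],
  ],
)

```text
t: 41.85
eef_pos: [0.4864, -0.0182, 0.1878]
tcp_rot: [[-0.077, 0.997, -0.002], [0.997, 0.077, 0.0], [0.0, -0.002, -1.0]]
force: [0.5, -1.5, -4.2]
gripper_width: 0.0127
gripper_force: 31.5
```

Run:
```python
from h import *
o=arm.observe();P=o['eef_pos'];print(P,o['gripper_width'],o['force'])
a=np.radians(4.4);X=np.array([np.cos(a),np.sin(a),0]); Hh=np.array([.5285,-.0153,0])+.085*X; 
u=(P-Hh)@X; z=P[2]+.019-.061; print('u,z,r',u,z,np.hypot(u,z))
t0=np.arctan2(z,-u);print(t0)
n=13;t=np.linspace(t0,0,n);r=np.linspace(np.hypot(u,z),.195,n); D=np.diff(np.c_[-r*np.cos(t),r*np.sin(t)],axis=0)/.05
print(np.c_[D[:,0],-D[:,1]].round(2).tolist())
```

```text
[ 0.48637293 -0.01824909  0.18779451] 0.012672873216674808 [ 0.51006216 -1.47981032 -4.209966  ]
u,z,r -0.12722916429743783 0.14579450687184806 0.1935027092364078
0.8532926688870818
[[-0.2, 0.19], [-0.19, 0.2], [-0.17, 0.21], [-0.16, 0.23], [-0.14, 0.24], [-0.13, 0.25], [-0.11, 0.25], [-0.09, 0.26], [-0.07, 0.27], [-0.05, 0.27], [-0.03, 0.28], [-0.01, 0.28]]
```

Emit:
apply_moves(
  moves=[
    [0,-0.2,0.19,0,0,0],
    [0,-0.19,0.2,0,0,0],
    [0,-0.17,0.21,0,0,0],
    [0,-0.16,0.23,0,0,0],
    [0,-0.14,0.24,0,0,0],
    [0,-0.13,0.25,0,0,0],
    [0,0,0,0,0,0],
  ],
)

```text
t: 42.55
eef_pos: [0.4367, -0.0221, 0.1205]
tcp_rot: [[-0.077, 0.997, -0.0], [0.997, 0.077, -0.0], [-0.0, -0.0, -1.0]]
force: [5.8, -0.5, -6.1]
gripper_width: 0.0126
gripper_force: 31.3
```

Emit:
apply_moves(
  moves=[
    [0,-0.11,0.25,0,0,0],
    [0,-0.09,0.26,0,0,0],
    [0,-0.07,0.27,0,0,0],
    [0,-0.05,0.27,0,0,0],
    [0,-0.03,0.28,0,0,0],
    [0,-0.01,0.2,0,0,0],
    [0,0,0,0,0,0],
    [0,0,0,0,0,0],
    [0,0,0,0,0,0],
  ],
)

```text
t: 43.45
eef_pos: [0.42, -0.0235, 0.0457]
tcp_rot: [[-0.077, 0.997, 0.001], [0.997, 0.077, -0.0], [-0.0, 0.001, -1.0]]
force: [4.3, 0.3, -3.4]
gripper_width: 0.0127
gripper_force: 30.4
```

Run:
```python
from h import *
o=arm.observe();print(o['eef_pos'],o['gripper_width'],o['force'])
p,d=snap('side','side12');C=cloud('side',d);H=hsv(p);h,s=H[...,0],H[...,1]
m=((h<8)|(h>172))&(s>140)&box(C,.35,.75,-.2,.2,.03,.4);rect(C,m,'red')
q=C[m];b=q[abs(q[:,0]-.5285)<.02];print(np.percentile(b[:,2],[5,50,95]))
q=C[m&(abs(C[...,0]-.46)<.02)];print(len(q),np.percentile(q[:,2],[5,50,95]) if len(q) else 0)
q=C[m&(abs(C[...,0]-.58)<.02)];print(len(q),np.percentile(q[:,2],[5,50,95]) if len(q) else 0)
```

```text
[ 0.41997795 -0.02347869  0.04569528] 0.012672616289180396 [ 4.33015716  0.34406513 -3.4476327 ]
red 1306 mean [0.5247 0.0135 0.0679] z [0.0605 0.0689 0.0721] rect [516.5 -15.7] [191.  229.2] 4.4
[0.06176542 0.06980446 0.07233468]
114 [0.06092344 0.06833811 0.07133193]
187 [0.05982767 0.06671963 0.07011174]
```

View pics/side12.png

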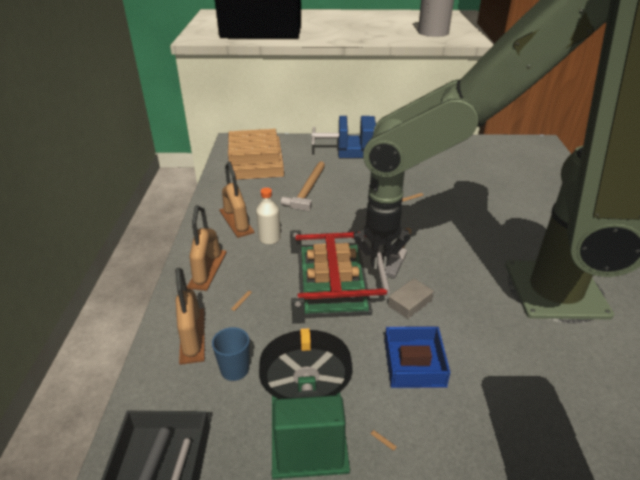

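The clamp is almost level over the two blanks, with the cross bar at (334,265). A small extra push down until it stops.

Emit:
apply_moves(
  moves=[
    [0,0,0.06,0,0,0],
    [0,0,0.06,0,0,0],
    [0,0,0,0,0,0],
    [0,0,0,0,0,0],
  ],
)

```text
t: 43.9
eef_pos: [0.42, -0.0235, 0.0423]
tcp_rot: [[-0.077, 0.997, -0.001], [0.997, 0.077, -0.0], [-0.0, -0.001, -1.0]]
force: [-4.4, 1.2, 21.4]
gripper_width: 0.0129
gripper_force: 32.8
```

Emit:
apply_moves(
  moves=[
    [0,0,0.06,0,0,0],
    [0,0,0,0,0,0],
    [0,0,0,0,0,0],
  ],
)

```text
t: 44.2
eef_pos: [0.42, -0.0238, 0.0403]
tcp_rot: [[-0.078, 0.997, -0.001], [0.997, 0.078, -0.001], [-0.001, -0.001, -1.0]]
force: [-7.9, 0.5, 32.6]
gripper_width: 0.0125
gripper_force: 35.0
```

Emit:
apply_moves(
  moves=[
    [0,0,-0.04,0,0,0],
    [0,0,0,0,0,0],
    [0,0,0,0,0,0],
    [0,0,0,0,0,0],
    [0,0,0,0,0,0],
  ],
  jaw=36,
)

```text
t: 44.7
eef_pos: [0.4187, -0.0232, 0.0386]
tcp_rot: [[-0.077, 0.997, -0.002], [0.997, 0.077, 0.0], [0.001, -0.002, -1.0]]
force: [-0.9, 0.4, 0.5]
gripper_width: 0.0358
gripper_force: 0.0
```

Emit:
apply_moves(
  moves=[
    [0,0,-0.3,0,0,0],
    [0,0,-0.6,0,0,0],
    [0,0,-0.8,0,0,0],
    [0,0,-0.8,0,0,0],
    [0,-0.5,-0.5,0,0,0],
    [0,-0.5,0,0,0,0],
    [0,0,0,0,0,0],
    [0,0,0,0,0,0],
    [0,0,0,0,0,0],
  ],
)

```text
t: 45.6
eef_pos: [0.37, -0.0272, 0.1889]
tcp_rot: [[-0.077, 0.997, -0.0], [0.997, 0.077, 0.0], [0.0, -0.0, -1.0]]
force: [-0.2, -1.1, 0.6]
gripper_width: 0.0357
gripper_force: 0.0
```

```bash
python3 mark.py 13
python3 - <<'E'
from h import *
for n in ('top','side'):
    p,d=snap(n);C=cloud(n,d);H=hsv(p);h,s=H[...,0],H[...,1]
    m=((h<8)|(h>172))&(s>140)&box(C,.35,.75,-.2,.2,.055,.4)
    for x in(.45,.5285,.6):
        q=C[m&(abs(C[...,0]-x)<.02)];print(n,x,len(q),np.percentile(q[:,2],[50,95]) if len(q) else 0)
    rect(C,(s<60)&box(C,.38,.44,-.15,.12,.045,.09),'handle')
    w=(h<22)&(h>5)&(s>70); rect(C,w&box(C,.44,.61,-.14,.1,.03,.058),'blanks')
print(arm.observe()['eef_pos'])
E
python3 look.py 14
```

```text
top 163 mean [0.5749 0.3391 0.1977] z [0.1959 0.1998 0.2025] rect [577.2 369.1] [91.6 18.6] 84.8
phi -0.06688618495667949 0.07960508290488856
wheel centre fit [0.0006 0.0022] 0.0767
side 221 mean [0.575  0.3445 0.1985] z [0.1871 0.2008 0.2032] rect [575.4 340. ] [16.4 33.6] 2.8
phi 0.37122662127625405 0.07861398201436388
wheel centre fit [0.001 0.005] 0.075
top 0.45 186 [0.06611382 0.069299  ]
top 0.5285 1278 [0.06702094 0.07023678]
top 0.6 149 [0.06580247 0.06872547]
handle 655 mean [ 0.4197 -0.0237  0.0657] z [0.0614 0.0659 0.0696] rect [419.2 -23.4] [ 14.1 213.5] 4.4
blanks 1530 mean [ 0.5286 -0.0498  0.0497] z [0.0394 0.0511 0.0549] rect [524.6 -15.2] [152.7 204. ] 4.6
side 0.45 169 [0.06576451 0.06925908]
side 0.5285 697 [0.06852155 0.07128104]
side 0.6 127 [0.06669436 0.0693597 ]
handle 349 mean [ 0.419  -0.0143  0.0672] z [0.0626 0.0675 0.0708] rect [418.8 -23.5] [ 15.  215.6] 4.4
blanks 1157 mean [ 0.5296 -0.0405  0.0472] z [0.0325 0.0501 0.056 ] rect [531.3 -21.9] [132.8 229. ] 5.6
[ 0.36998049 -0.02713409  0.1888445 ]
top
blank0 top few 0
blank1 top few 0
offcut in box 444 mean [0.3628 0.2213 0.0326] z [0.0204 0.0338 0.037 ] rect [362.5 222.6] [58.2 28.5] 0.4
wood in jig 3575 mean [ 0.525  -0.03    0.0587] z [0.0416 0.0636 0.0695] rect [515.1 -15.5] [169.1 237. ] 0.2
side
blank0 top few 0
blank1 top few 0
offcut in box 495 mean [0.3641 0.2313 0.031 ] z [0.0159 0.0345 0.0378] rect [364.3 227. ] [28.5 56.9] 89.5
wood in jig 2698 mean [ 0.5247 -0.0171  0.0558] z [0.029  0.0576 0.0701] rect [514.8 -12.6] [169.6 244.3] 0.1
```

View pics/top13.png

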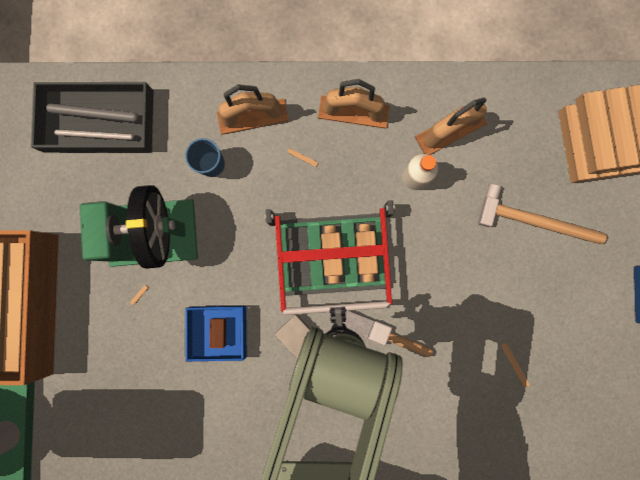

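The clamp is shut and level, with its cross bar at (333,254) over both blanks. The mark is at the top, the offcut is in the box, and the glue (423,170) and cup (204,157) are standing.

```bash
python3 -c "
from rig import arm
print(arm.sign_off())"
```

```text
the job is handed in; nothing more can be done
None
```

The job is done and handed in: the yellow mark is at the top, the one offcut is in the scrap box, both blanks sit down in pockets 0 and 1 under the closed red clamp, and the glue bottle and blue cup are still standing (the sign-off gave no verdict).

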